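Empty the bobbin cup into the tray and stand it on the counting scale

ROBOT

A 7-joint arm with a two-finger parallel gripper is mounted at the origin on the work surface. World frame = base frame: x ahead of the robot, y to its left, z up, the work surface at z = 0. Lengths are in m, angles in rad, forces in N, time in s.
With the tool pointing down it reaches from about 0.4 to 0.85 m from the base axis. Payload 4.5 kg.
Tool frame: the origin (TCP) lies between the finger pads; the fingertips stand r.tip_reach ahead of it and the grasp point (between the pads) lies 3 mm ahead of it (r.tip_reach is the distance from the TCP to the fingertips, in m); z points along the fingers, y is the line along which they close (so a half turn about z gives the same grasp; the last joint's range is limited). The gripper opens to 88 mm and grips with 3 to 60 N. Pads are 18 mm wide; open, the fingers measure 123 mm over their backs; the gripper's body (75 mm by 187 mm) begins 45 mm behind the grasp point.
Start: joints at [-1.208, 0.689, -0.195, 1.565, 0.157, 0.902, -0.215], TCP at [0.202, 0.592, 0.261] pointing down, gripper open.
Joint ranges: [-3.01, 3.01], [-0.46, 2.08], [-1.47, 1.51], [0.13, 2.56], [-1, 4.14], [0.04, 2.09], [-2.66, 2.66]. Speed limits (rad/s): [2.57, 2.57, 3.14, 3.14, 3.14, 3.14, 3.14].

INTERFACE

Orientations are given as a unit quaternion [x, y, z, w].
In Python, from plant import r gives the robot as it stands.
- The arm moves only by the tool step_arm, never from a script. Its argument "motion" is a list of rows, each an object with "dp": the shift along the tool's x, y, z in mm, a list of three; "twist": the turn, a rotation vector about the tool's x, y, z in rad, a list of three; "hand": the opening, from -1 (shut) to 1 (fully open). In form: [{"dp": [dx, dy, dz], "twist": [rx, ry, rz], "hand": hand}, ...]. A call has 1 to 5 rows; each row is the pose to reach, as a shift and turn from the pose commanded when the call began, along the tool's axes at that moment; what a row does not reach only later rows make up. A row lasts 1/8 s, in which the tool goes at most 62.5 mm and 10.7 degrees, less where a joint would pass 70% of its speed; a pose out of reach is approached as far as the arm can. A call with a gripper value outside its range is refused whole. The fingers move at their own pace and stop on an object; "force" is the grip in N (left out, the last holds). Time passes only in rows, so rows that repeat a pose let the fingers close. It gives the time, the measured TCP pose, the force, the opening and the grip force at its end, in the units of the state.
- r.get_state(): the state, without advancing time (a new reading comes with each control period).
- r.snapshot(name): name is "scene" or "top" or "wrist"; returns a dict with "pixels" (384x512x3 uint8, red, green, blue), "depth" (384x512 float32, m along the optical axis (not along the pixel's ray), 0 where there is no reading), "fx", "fy", "cx", "cy" (pixels), "xyz" and "orientation" of the camera in the world; the wrist camera has in their place "mount" (4x4, takes a point from camera to tool coordinates, whose origin is the TCP and whose axes are the flange's). Camera axes: x right, y down, z forward; pixel columns grow to the right and rows downward; lengths in m; the calibration is good to about 2 mm. A picture is of the moment at which its call begins: read the wrist's pose just before it.
- r.finish_job(): hands the job in; it is judged then, once.
Trained networks look in the newest picture that a camera, given by its name, has taken for a name from the list of things; names that differ only in an ending like _2 or _b are one class to them, and where a whole thing is asked for, a point or a joint stands for the part that bears it (a point fixed in the world has none). Each returns a list of dicts, best first, with "score" (0 to 1); they miss things now and then, are a little off and sometimes report something else, mostly with a low value. They report only what shows in the picture. A call takes as long as a camera call. They do not tell look-alikes from the thing itself.
- r.search_frame(camera, thing): "at" ([x, y, z] in m, in the coordinates of the camera as it stood for that picture, good to about 4 mm: the middle of the surface that is visible of it).
The state is a dict: "clock": time; "q": joint angles; "qd": joint speeds; "joint_torque": joint torques, N m; "tool_pos": TCP position; "eef_rot": TCP orientation; "contact_force": force on the tool from outside, world axes, zero at the start; "moment": the same for the moment, N m; "opening": opening from 0.0 (shut) to 1.0 (fully open); "finger_force": force on a finger pad.
Only numpy, scipy, OpenCV 4.12 (cv2) and the standard library are available. Lean on these libraries where they do the work, as an engineer would, in place of code of your own. Each camera call takes 0.05 s, during which the arm holds its last target. There are 200 camera calls.

TASK

Tip the four bobbins out of the blue cup into the orange tray, holding the cup low over the tray so that they do not fall far. Then stand the empty cup upright on the counting scale, centred on the round mark between the two red stops: set it down, do not drop it, and let go. Leave the thread cone, the oil bottle and the shears where they are.

Things in the scene. Friction and masses are not known exactly. Their poses are not given: they have to be found in the camera images.
- cup: Open blue plastic cup, a plain round cylinder, no handle: 60 mm outer diameter, 80 mm tall, wall 3.5 mm, floor 5 mm thick, 60 to 130 g. Origin at the centre of its underside, z up its axis to the mouth. Starts upright on the table, the bobbins filling its lowest 30 mm. Can be gripped across its diameter. Bobbins slide out once its mouth points some 20 degrees below level (tilt 110 degrees).
- tray: Open orange plastic tray, fixed to the table, 200 mm (its x) by 160 mm (its y) outside, 40 mm high, walls and floor 5 mm. Origin at the centre of its underside, z up.
- scale: Cream counting scale, fixed: case 175 mm (its x, -105 to +70) by 150 mm (its y), 38 mm high, dark display along the -x edge; on it a steel platform 130 by 130 mm, top at 50 mm. Origin on the table below the platform's centre. Two red stops on the platform, each 70 mm long along x, 10 mm thick, 12 mm high, centred at y = -40 and +40 mm: 70 mm clear between them.
- scale_mark (a point): Centre of the round mark on the platform's top face, 50 mm above the table, midway between the red stops: a dark ring 62 mm across around a white disc. Axes as the scale's.
- bobbin1: bobbin: steel sewing-machine bobbin wound with red thread, a spool 21 mm across its flanges and 12 mm long, 15 g, smooth and slippery (friction about 0.1). Origin at its middle, z along its spool axis. Starts inside the cup.
- bobbin2: bobbin: steel sewing-machine bobbin wound with blue thread, a spool 21 mm across its flanges and 12 mm long, 15 g, smooth and slippery (friction about 0.1). Origin at its middle, z along its spool axis. Starts inside the cup.
- bobbin3: bobbin: steel sewing-machine bobbin wound with yellow thread, a spool 21 mm across its flanges and 12 mm long, 15 g, smooth and slippery (friction about 0.1). Origin at its middle, z along its spool axis. Starts inside the cup.
- bobbin4: bobbin: steel sewing-machine bobbin wound with green thread, a spool 21 mm across its flanges and 12 mm long, 15 g, smooth and slippery (friction about 0.1). Origin at its middle, z along its spool axis. Starts inside the cup.
- cone: Bystander: upright cone of red thread, 72 mm across its foot, 160 mm tall. Origin at the centre of its underside.
- oiler: Bystander: white oil bottle with a red cap, 48 mm across, 110 mm tall. Origin at the centre of its underside.
- shears: Bystander: fabric shears lying flat, about 240 mm long, 100 mm wide over the black handles, 12 mm high. Origin at the pivot, x towards the steel blades' tips.
There are look-alikes about, which are no part of the job. What is meant by the cup is not pink, and is the larger of those in its own colour.

How it is judged:
By the outcome, as a careful person would: the job done as asked, in the order asked, and still so for the second after the job is handed in, with the robot touching nothing.
It also fails if it takes over 54 s, if anything falls off the work surface, if the arm or the gripper's body presses on something with over 40 N, if the wrist force passes 120 N, or if a joint passes its speed limit or range.

## Working session

There is one attempt and no reset: what is moved stays moved. The work goes in short steps, Python scripts to look and compute and a tool call to move; the robot and the scene stay as the last step left them, time stands still between calls to the robot, and variables do not carry over. Pictures are saved under pics/ and viewed, at most 10 in all, crops included, and the job is handed in when it is done.

Besides the shell and the picture viewer there is one more tool, called after "Emit:" as name(argument=value, ...) on one line, values as JSON. step_arm: Moves the arm, as the interface text tells. Its arguments: {"type":"object","properties":{"motion":{"type":"array"},"force":{"type":"number"}},"required":["motion"]}

```bash
ls; mkdir -p pics; cat > h.py <<'E'
from plant import r
import numpy as np, cv2
from scipy.spatial.transform import Rotation as R
def cam(name):
    s=r.get_state(); p=r.snapshot(name)
    if 'mount' in p:
        T=np.eye(4);T[:3,:3]=R.from_quat(s['eef_rot']).as_matrix();T[:3,3]=s['tool_pos'];T=T@np.array(p['mount'])
    else:
        T=np.eye(4);o=np.array(p['orientation']);T[:3,:3]=o if o.shape==(3,3) else R.from_quat(o).as_matrix();T[:3,3]=p['xyz']
    p['T']=T; return p
def w(p,c): return p['T'][:3,:3]@np.array(c)+p['T'][:3,3]
def px(p,X):
    c=p['T'][:3,:3].T@(np.array(X)-p['T'][:3,3]); return np.array([p['fx']*c[0]/c[2]+p['cx'],p['fy']*c[1]/c[2]+p['cy']])
def cloud(p):
    v,u=np.mgrid[:384,:512];d=p['depth'];c=np.stack([(u-p['cx'])/p['fx']*d,(v-p['cy'])/p['fy']*d,d],-1)
    return c@p['T'][:3,:3].T+p['T'][:3,3]
def save(p,n): cv2.imwrite('pics/'+n,cv2.cvtColor(p['pixels'],cv2.COLOR_RGB2BGR))
E
python3 - <<'E'
from h import *
np.set_printoptions(precision=4,suppress=True)
print(r.get_state(),r.tip_reach)
ps=[]
for n in ['scene','top']:
    p=cam(n);ps.append(p['pixels']);print(n,p['T'])
    for t in ['cup','tray','scale','scale_mark','bobbin1','cone','oiler','shears']:
        for d in r.search_frame(n,t):
            if d['score']>.25: X=w(p,d['at']);print(t,round(d['score'],2),X,px(p,X).round())
    if n=='top': cv2.imwrite('pics/top0.png',cv2.cvtColor(p['pixels'],cv2.COLOR_RGB2BGR))
    else: save(p,'scene0.png')
E
```

```text
pics
{'clock': 0.0, 'q': array([-1.2082,  0.69  , -0.1945,  1.5663,  0.1573,  0.9025, -0.2151]), 'qd': array([ 0.0003, -0.0006, -0.0005, -0.0003,  0.0019, -0.0005, -0.0001]), 'joint_torque': array([  0.0004, -52.7562,  -1.2668, -15.3422,  -0.0526,   0.0067,
         0.0002]), 'tool_pos': array([0.2017, 0.5909, 0.2599]), 'eef_rot': array([ 0.1636,  0.9865, -0.0009, -0.0001]), 'contact_force': array([ 0.0664, -0.5752, -0.158 ]), 'moment': array([-0.0119,  0.0047,  0.0052]), 'finger_force': 0.0, 'opening': 1.0016561244888564} 0.022
scene [[-0.5104  0.4842 -0.7107  1.3574]
 [ 0.8599  0.2808 -0.4263  0.4419]
 [-0.0068 -0.8287 -0.5597  0.6463]
 [ 0.      0.      0.      1.    ]]
cup 0.86 [ 0.5908 -0.218   0.0548] [207. 169.]
cup 0.73 [ 0.5276 -0.3241  0.0624] [195. 152.]
cup 0.58 [ 0.4849 -0.2249  0.0398] [225. 159.]
cup 0.56 [0.7588 0.2475 0.0696] [319. 245.]
tray 0.64 [0.441  0.3003 0.0032] [373. 205.]
scale 0.63 [ 0.567  -0.0063  0.0501] [266. 184.]
scale_mark 0.63 [ 0.5575 -0.005   0.0444] [268. 184.]
cone 0.91 [0.7608 0.2478 0.0724] [319. 244.]
oiler 0.73 [ 0.7235 -0.2404  0.0584] [175. 185.]
shears 0.97 [ 0.8531 -0.0037  0.0067] [213. 250.]
shears 0.75 [ 0.5603 -0.0061  0.0481] [267. 184.]
top [[-0.0043 -0.9804  0.1972  0.3966]
 [-1.      0.0034 -0.0048  0.0101]
 [ 0.004  -0.1972 -0.9804  1.05  ]
 [ 0.      0.      0.      1.    ]]
cup 0.85 [ 0.5018 -0.3346  0.0508] [413. 228.]
cup 0.79 [ 0.576  -0.2358  0.0387] [366. 197.]
cup 0.66 [ 0.4723 -0.2312  0.0244] [365. 242.]
tray 0.8 [0.4421 0.3017 0.0067] [134. 257.]
scale 0.75 [ 0.5194 -0.0195  0.0484] [273. 221.]
scale_mark 0.65 [ 0.5153 -0.0192  0.05  ] [273. 223.]
cone 0.71 [0.7205 0.2274 0.0856] [164. 131.]
oiler 0.69 [ 0.7061 -0.243   0.0726] [370. 138.]
shears 0.66 [ 0.8196 -0.0019  0.01  ] [264. 102.]
```

```bash
python3 - <<'E'
import cv2,numpy as np
a=cv2.imread('pics/scene0.png');b=cv2.imread('pics/top0.png')
c=np.hstack([a[60:360,130:430],b[60:360,100:460]])
cv2.imwrite('pics/both.png',cv2.resize(c,None,fx=1.2,fy=1.2))
cv2.imwrite('pics/crop.png',cv2.resize(b[150:290,320:460],None,fx=4,fy=4,interpolation=cv2.INTER_CUBIC))
E
```

```text
(no output)
```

View pics/both.png

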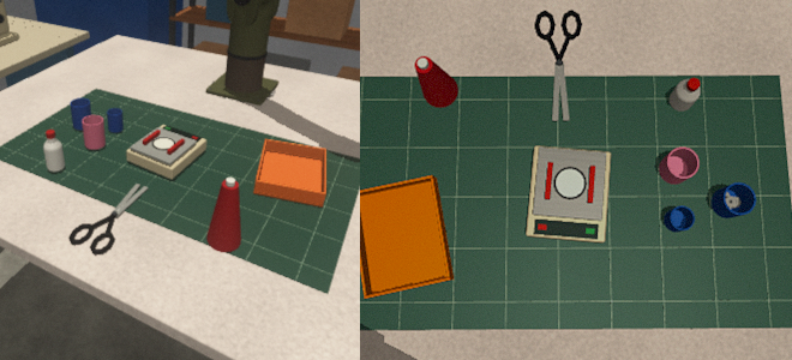

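View pics/crop.png

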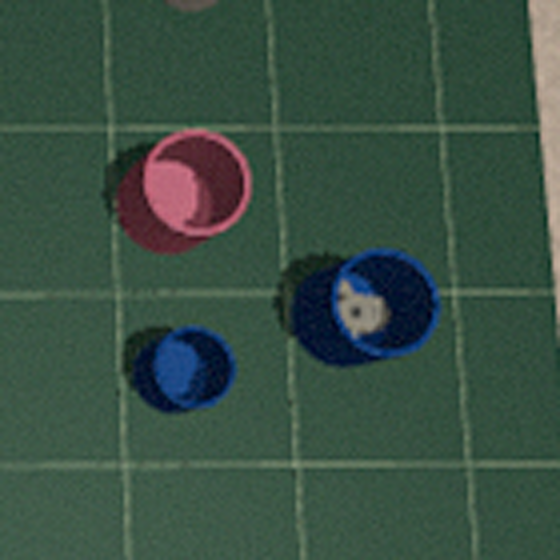

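The look-alikes in the top picture are the pink cup (366,197), the small blue cup (365,242) and the large blue cup with bobbins visible inside (413,228). The close crop confirms the large blue one: it isn't pink, it's the bigger of the two blue cups, and it holds the bobbins.

Next I'll measure the cup, tray and mark from both views.

```bash
python3 - <<'E'
from h import *
np.set_printoptions(precision=4,suppress=True)
for n in ['scene','top']:
    p=cam(n);C=cloud(p);hsv=cv2.cvtColor(p['pixels'],cv2.COLOR_RGB2HSV);H,S,V=[hsv[...,i].astype(int) for i in range(3)]
    ok=p['depth']>0
    def near(x,y,d): return ok&(np.hypot(C[...,0]-x,C[...,1]-y)<d)
    blue=(H>100)&(H<130)&(S>120)
    for nm,c in [('cup',(.515,-.335)),('small',(.47,-.235))]:
        m=blue&near(*c,.06)&(C[...,2]>.012);P=C[m];zt=np.percentile(P[:,2],98)
        rim=P[P[:,2]>zt-.006];(cx,cy),rad=cv2.minEnclosingCircle(rim[:,:2].astype(np.float32))
        print(n,nm,len(P),'ztop',zt,'rim',cx,cy,rad)
    m=near(.58,-.24,.06)&((H>160)|(H<5))&(S>60)&(C[...,2]>.012);P=C[m];print('pink',P.min(0),P.max(0))
    m=ok&(H<16)&(H>4)&(S>180)&near(.44,.3,.2)&(C[...,2]>.03);P=C[m];b=cv2.minAreaRect(P[:,:2].astype(np.float32));print(n,'tray',b,np.percentile(P[:,2],95))
    m=ok&((H>170)|(H<8))&(S>150)&near(.54,-.01,.1)&(C[...,2]>.052);P=C[m]
    l,L,st,ce=cv2.connectedComponentsWithStats(m.astype(np.uint8))
    for i in range(1,l):
        if st[i,4]>15: Q=C[L==i];print('stop',Q.mean(0),cv2.minAreaRect(Q[:,:2].astype(np.float32)),Q[:,2].max())
    m=(S<40)&(V>170)&near(.54,-.01,.045)&(C[...,2]>.04);Q=C[m];print('disc',len(Q),Q.mean(0),cv2.minEnclosingCircle(Q[:,:2].astype(np.float32)))
E
```

```text
scene cup 261 ztop 0.08026249349404321 rim 0.5070892572402954 -0.3289298117160797 0.03107677400112152
scene small 185 ztop 0.061329395085456935 rim 0.47463536262512207 -0.22793561220169067 0.023904984816908836
pink [ 0.5437 -0.259   0.012 ] [ 0.6052 -0.1992  0.0816]
scene tray ((0.44616714119911194, 0.2976721525192261), (0.20290863513946533, 0.1579793095588684), 12.124533653259277) 0.040129052129523855
stop [ 0.543  -0.0596  0.0589] ((0.5404834747314453, -0.0600893571972847), (0.01076384074985981, 0.06538946181535721), 84.08419036865234) 0.06448021641158652
stop [0.5506 0.0197 0.059 ] ((0.5490992069244385, 0.018198708072304726), (0.01087169349193573, 0.06341347843408585), 84.77204132080078) 0.06350727969257097
disc 115 [ 0.5418 -0.0221  0.0506] ((0.541650652885437, -0.021617058664560318), 0.027075376361608505)
top cup 618 ztop 0.08243760516057042 rim 0.5046835541725159 -0.3308483362197876 0.03037535957992077
top small 253 ztop 0.06370109100439861 rim 0.47098758816719055 -0.22973309457302094 0.023021165281534195
pink [ 0.542  -0.26    0.0121] [ 0.6004 -0.2011  0.0853]
top tray ((0.4429285526275635, 0.29735037684440613), (0.19941186904907227, 0.16014321148395538), 11.645904541015625) 0.0427520998400154
stop [0.542  0.0167 0.0624] ((0.54376620054245, 0.016556821763515472), (0.008757807314395905, 0.07011355459690094), 84.6093978881836) 0.06755662440794064
stop [ 0.535  -0.0628  0.0621] ((0.5347234010696411, -0.06302832067012787), (0.00954064354300499, 0.06644143909215927), 85.61617279052734) 0.06602360812705399
disc 409 [ 0.5395 -0.0231  0.051 ] ((0.5393948554992676, -0.023265372961759567), 0.02631279267370701)
```

```bash
cat >> h.py <<'E'
def Rt(az,pit,sgn,roll=0):
    "tool z at azimuth az, pit deg below level; tool x = sgn*up-ish; deg"
    a,d=np.radians([az,pit]);z=np.array([np.cos(d)*np.cos(a),np.cos(d)*np.sin(a),-np.sin(d)])
    x=sgn*np.array([np.sin(d)*np.cos(a),np.sin(d)*np.sin(a),np.cos(d)]);y=np.cross(z,x)
    return R.from_matrix(np.stack([x,y,z],1))*R.from_euler('z',roll,degrees=True)
def rows(p0,R0,tg,frac=None):
    "rows from pose p0,R0 to targets [(p,R,n)]; calls of 5"
    out=[];cp,cR=np.array(p0),R0;bp,bR=cp,cR
    for p,Q,n in tg:
        dv=(cR.inv()*Q).as_rotvec();sp=cp;sR=cR
        print(' -> seg dist mm/row %.0f deg/row %.1f'%(1e3*np.linalg.norm(p-sp)/n,np.degrees(np.linalg.norm(dv))/n))
        for i in range(1,n+1):
            ip=sp+(p-sp)*i/n;iR=sR*R.from_rotvec(dv*i/n)
            if len(out)%5==0: bp,bR=cp,cR;print('call')
            print([[int(x) for x in (1e3*bR.inv().apply(ip-bp)).round()],[float(x) for x in (bR.inv()*iR).as_rotvec().round(2)+0]]);out.append(1)
            cp,cR=ip,iR
def now():
    s=r.get_state();np.set_printoptions(precision=3,suppress=True)
    print('t%.2f'%s['clock'],'q',s['q'],'p',s['tool_pos'],'F',s['contact_force'],'open %.3f ff %.1f'%(s['opening'],s['finger_force']))
    return np.array(s['tool_pos']),R.from_quat(s['eef_rot'])
E
python3 - <<'E'
from h import *
p,Q=now()
A=Rt(-30,70,1)
for sg in (1,-1): print(sg,np.degrees((Q.inv()*Rt(25,75,sg)).magnitude()), np.degrees((Q.inv()*Rt(-30,70,sg)).magnitude()))
down=Rt(25,90,1)
rows(p,Q,[(np.array([.5,.35,.30]),Q,6),(np.array([.55,-.05,.30]),Rt(60,90,1),9)])
E
```

```text
t1.00 q [-1.208  0.689 -0.195  1.565  0.157  0.902 -0.215] p [0.202 0.592 0.261] F [ 0.157 -0.37   0.057] open 0.997 ff 0.0
1 136.55320597323785 169.01119481505725
-1 46.21512013003064 22.878950440143285
 -> seg dist mm/row 64 deg/row 0.0
call
[[-60, -22, -7], [0.0, 0.0, 0.0]]
[[-120, -44, -13], [0.0, 0.0, 0.0]]
[[-180, -66, -20], [0.0, 0.0, 0.0]]
[[-240, -88, -26], [0.0, 0.0, 0.0]]
[[-300, -110, -33], [0.0, 0.0, 0.0]]
call
[[-60, -22, -7], [0.0, 0.0, 0.0]]
 -> seg dist mm/row 45 deg/row 11.2
[[-80, -62, -7], [0.0, 0.0, 0.2]]
[[-99, -103, -7], [0.0, 0.0, 0.39]]
[[-119, -143, -7], [0.0, 0.0, 0.59]]
[[-138, -183, -7], [0.0, 0.0, 0.78]]
call
[[-42, -15, 0], [0.0, 0.0, 0.2]]
[[-85, -29, 0], [0.0, 0.0, 0.39]]
[[-127, -44, 0], [0.0, 0.0, 0.59]]
[[-169, -59, 0], [0.0, 0.0, 0.78]]
[[-212, -73, 0], [0.0, 0.0, 0.98]]
```

Emit:
step_arm(motion=[{"dp": [-60,-22,-7],"twist": [0,0,0],"hand": 1},{"dp": [-120,-44,-13],"twist": [0,0,0],"hand": 1},{"dp": [-180,-66,-20],"twist": [0,0,0],"hand": 1},{"dp": [-240,-88,-26],"twist": [0,0,0],"hand": 1},{"dp": [-300,-110,-33],"twist": [0,0,0],"hand": 1}])

```text
clock: 1.62
tool_pos: [0.4449, 0.3947, 0.2931]
eef_rot: [0.164, 0.987, 0.0, 0.0]
contact_force: [0.6, 1.0, 0.5]
opening: 0.998
finger_force: 0.0
```

```bash
cat > fit.py <<'E'
from h import *
import itertools,json,os,sys
from scipy.optimize import least_squares
s=r.get_state();D=json.load(open('d.json')) if os.path.exists('d.json') else [dict(q=[-1.208,.689,-.195,1.565,.157,.902,-.215],p=[.202,.592,.261],o=[.1636,.9865,-.0009,-.0001])]
D.append(dict(q=list(map(float,s['q'])),p=list(map(float,s['tool_pos'])),o=list(map(float,s['eef_rot']))));json.dump(D,open('d.json','w'))
def fk(q,sg,x):
    q=np.array(q);o1,o5,o7,d1,d3,d5,d7,a3,a6=x
    ez=lambda a:R.from_euler('z',a);ey=lambda a:R.from_euler('y',a)
    A=ez(sg[0]*q[0]+o1)*ey(q[1]);p=np.array([0,0,d1])+A.apply([0,0,d3])
    A=A*ez(sg[1]*q[2]);p=p+A.apply([a3,0,0]);A=A*ey(q[3]);p=p+A.apply([-a3,0,0])+A.apply([0,0,d5])
    A=A*ez(sg[2]*q[4]+o5);A=A*ey(q[5]);p=p+A.apply([a6,0,d7]);A=A*ez(sg[3]*q[6]+o7);return p,A
if __name__=='__main__':
  res=[]
  for sg in itertools.product((1,-1),repeat=4):
    for o5 in (0,np.pi/2,np.pi,-np.pi/2):
     for o1 in (0,1.57,3.14,-1.57):
      def f(x):
        e=[]
        for d in D:
            p,A=fk(d['q'],sg,x);e+=list(p-d['p'])+list(.3*(A.inv()*R.from_quat(d['o'])).as_rotvec())
        return e
      z=least_squares(f,[o1,o5,0,.35,.35,.35,.25,0,0],max_nfev=60);res.append((z.cost,sg,z.x))
  res.sort(key=lambda t:t[0])
  for t in res[:6]: print('%.2e'%t[0],t[1],t[2].round(3))
  now();print(res and '')
E
python3 fit.py
```

```text
5.13e-08 (1, 1, 1, 1) [  0.3    -0.     -0.613  42.87   -9.84  -25.848  52.965  12.768  -8.054]
5.16e-08 (1, 1, 1, 1) [  0.313  -0.     -0.6    27.632  -9.737 -25.629  37.653  12.652  -8.002]
5.17e-08 (1, 1, 1, 1) [  0.319  -0.     -0.594  20.173  -9.686 -25.517  30.156  12.593  -7.974]
5.17e-08 (1, 1, 1, 1) [  0.321  -0.     -0.593  18.521  -9.675 -25.492  28.495  12.58   -7.968]
5.19e-08 (1, 1, 1, 1) [  0.327  -0.     -0.587  11.538  -9.626 -25.384  21.474  12.524  -7.942]
5.26e-08 (1, 1, 1, 1) [  0.358  -0.     -0.555 -25.558  -9.36  -24.771 -15.844  12.212  -7.784]
t1.62 q [-0.669  0.613 -0.232  1.62   0.166  0.927  0.283] p [0.445 0.395 0.293] F [0.588 1.021 0.544] open 0.998 ff 0.0
```

Emit:
step_arm(motion=[{"dp": [-60,-22,-7],"twist": [0,0,0],"hand": 1},{"dp": [-80,-62,-7],"twist": [0,0,0.0],"hand": 1},{"dp": [-100,-103,-7],"twist": [0.1,0,0],"hand": 1},{"dp": [-120,-143,-7],"twist": [0.2,0.0,-0.1],"hand": 1},{"dp": [-138,-183,-7],"twist": [0.3,0,-0.2],"hand": 1}])

```text
clock: 2.25
tool_pos: [0.5155, 0.1767, 0.3001]
eef_rot: [0.062, 0.987, -0.148, -0.024]
contact_force: [0.4, -0.5, -0.6]
opening: 0.998
finger_force: 0.0
```

```bash
sed -i 's/max_nfev=60/max_nfev=60,bounds=([-4,-4,-4,.0,.1,.1,.05,-.12,-.12],[4,4,4,.6,.6,.6,.5,.12,.12])/' fit.py; python3 fit.py
```

```text
2.06e-05 (-1, -1, -1, -1) [-0.044 -0.007  1.531  0.208  0.554  0.127  0.317  0.12  -0.008]
2.06e-05 (-1, -1, -1, -1) [-0.044 -0.007  1.531  0.208  0.554  0.127  0.317  0.12  -0.008]
2.06e-05 (-1, -1, -1, -1) [-0.044 -0.007  1.531  0.208  0.554  0.127  0.317  0.12  -0.008]
2.06e-05 (-1, -1, -1, -1) [-0.044 -0.007  1.531  0.208  0.554  0.127  0.317  0.12  -0.008]
2.06e-05 (-1, -1, -1, -1) [-0.044 -0.007  1.531  0.208  0.554  0.127  0.317  0.12  -0.008]
2.06e-05 (-1, -1, -1, -1) [-0.044 -0.007  1.531  0.208  0.554  0.127  0.317  0.12  -0.008]
t2.25 q [-0.426  0.623 -0.191  1.621  0.345  1.157  0.672] p [0.516 0.177 0.3  ] F [ 0.387 -0.541 -0.626] open 0.998 ff 0.0
```

```bash
cat > kin.py <<'E'
from h import *
import json
from scipy.optimize import least_squares
LO=np.array([-3.01,-.46,-1.47,.13,-1,.04,-2.66]);HI=np.array([3.01,2.08,1.51,2.56,4.14,2.09,2.66])
ez=lambda a:R.from_euler('z',a);ey=lambda a:R.from_euler('y',a)
def fk(q,x):
    d1,d3,d5,d7,a3,a4,a6=x
    A=ez(-q[0])*ey(q[1]);p=np.array([0,0,d1])+A.apply([0,0,d3])
    A=A*ez(-q[2]);p=p+A.apply([a3,0,0]);A=A*ey(q[3]);p=p+A.apply([a4,0,d5])
    A=A*ez(-q[4])*ey(q[5]);p=p+A.apply([a6,0,d7]);return p,A*ez(-q[6]+np.pi/2)
def fit():
    D=json.load(open('d.json'));f=lambda x:np.concatenate([np.r_[fk(d['q'],x)[0]-d['p'],.01*(fk(d['q'],x)[1].inv()*R.from_quat(d['o'])).as_rotvec()] for d in D]+[.002*(x-x0)])
    x0=np.array([.267,.293,.3425,.27,.05,-.05,0.05]);z=min((least_squares(f,x0*k) for k in [[1]*7,[1,1,1,1,0,0,0]]),key=lambda z:z.cost)
    x=z.x;print('fit',x.round(4),'res mm',1e3*np.abs(f(x)[:-7].reshape(-1,6)[:,:3]).max(),'deg',[round(float(np.degrees((fk(d['q'],x)[1].inv()*R.from_quat(d['o'])).magnitude())),2) for d in D]);return x
def ik(p,Q,q0,x):
    f=lambda q:np.r_[10*(fk(q,x)[0]-p),3*(fk(q,x)[1].inv()*Q).as_rotvec(),.02*(q-q0)]
    z=least_squares(f,np.clip(q0,LO+.01,HI-.01),bounds=(LO+.005,HI-.005));pp,A=fk(z.x,x)
    return z.x,1e3*np.linalg.norm(pp-p),np.degrees((A.inv()*Q).magnitude())
E
python3 - <<'E'
from kin import *
x=fit();p,Q=now();q=r.get_state()['q']
c=np.array([.506,-.330,.052]);hi=np.array([0,0,.1])
tc=np.array([.4445,.2975,0]);mk=np.array([.541,-.022,.102])
for sg in (1,-1):
  for a in (-30,-10,0,15,30):
    for pit in (20,30):
      T=Rt(a,pit,sg);z=T.apply([0,0,1]);o=[]
      qq,e,g=ik(c-.12*z,T,q,x);o.append((e,g));q1=qq
      qq,e,g=ik(c,T,qq,x);o.append((e,g))
      print('pick',sg,a,pit,np.round(o,1).tolist(),qq.round(2))
  for a in (20,0,-20):
    qq,e,g=ik(mk,Rt(a,25,sg),q,x);print('place',sg,a,round(e,1),round(g,1),qq.round(2))
  for a in (0,30,60):
    qq,e,g=ik(tc+[0,0,.09],Rt(a,25,sg),q,x);print('pour',sg,a,round(e,1),round(g,1),qq.round(2))
E
```

```text
fit [ 0.0106  0.4384  0.0355  0.3301  0.0801 -0.4053 -0.0024] res mm 1.94434604305882 deg [0.16, 0.0, 0.0]
t2.25 q [-0.426  0.623 -0.191  1.621  0.345  1.157  0.672] p [0.516 0.177 0.3  ] F [ 0.387 -0.541 -0.626] open 0.998 ff 0.0
pick 1 -30 20 [[258.7, 46.0], [204.6, 42.4]] [ 0.93  0.35 -0.39  2.55  3.11  0.22  1.73]
pick 1 -30 30 [[229.1, 39.3], [180.1, 36.8]] [ 0.82  0.35 -0.26  2.55  3.11  0.15  1.7 ]
pick 1 -10 20 [[237.0, 35.1], [182.7, 37.4]] [ 1.64  0.79 -1.25  2.55  3.14  0.16  2.38]
pick 1 -10 30 [[219.4, 28.3], [164.2, 33.2]] [ 1.52  0.63 -1.08  2.55  3.13  0.11  2.23]
pick 1 0 20 [[220.6, 28.2], [164.5, 33.3]] [ 1.68  0.95 -1.34  2.55  3.14  0.11  2.57]
pick 1 0 30 [[206.4, 22.8], [149.8, 29.9]] [ 1.6   0.77 -1.21  2.55  3.14  0.07  2.43]
pick 1 15 20 [[60.5, 12.0], [60.7, 12.6]] [ 0.99  1.78 -0.2   0.14 -0.99  1.33  0.18]
pick 1 15 30 [[45.5, 9.0], [49.9, 10.3]] [ 1.04  1.7  -0.    0.14 -0.99  1.37  0.07]
pick 1 30 20 [[12.4, 2.4], [26.0, 5.3]] [ 0.99  1.82 -0.22  0.14 -0.99  1.44  0.33]
pick 1 30 30 [[2.8, 0.5], [19.0, 3.9]] [ 1.04  1.75 -0.04  0.14 -0.99  1.47  0.26]
p
[... 962 characters left out ...]
7]] [ 0.53  1.26 -1.46  0.14  0.53  1.12  2.44]
pick -1 15 30 [[45.6, 9.0], [50.0, 10.4]] [ 0.45  1.15 -1.46  0.14  0.76  1.24  2.21]
pick -1 30 20 [[12.8, 2.6], [26.2, 5.4]] [ 0.55  1.31 -1.46  0.14  0.39  1.18  2.66]
pick -1 30 30 [[2.8, 0.5], [19.1, 3.9]] [ 0.49  1.21 -1.46  0.14  0.6   1.27  2.46]
place -1 20 113.9 23.5 [-0.26  0.81 -1.46  0.14  1.18  1.5   1.55]
place -1 0 129.5 27.0 [-0.65  0.84 -1.17  0.14  1.51  1.71  0.96]
place -1 -20 119.4 24.8 [-0.8   1.2  -0.76  0.14  1.51  1.74  0.39]
pour -1 0 101.8 20.8 [-1.45  1.43 -0.6   0.14  1.5   1.83  0.02]
pour -1 30 135.4 28.1 [-1.35  0.96 -1.02  0.14  1.51  1.72  0.77]
pour -1 60 114.2 23.5 [-0.82  0.88 -1.46  0.14  1.05  1.45  1.69]
```

```bash
python3 - <<'E'
from h import *
p,Q=now();rows(p,Q,[(np.array([.48,-.07,.28]),Rt(-10,60,-1),5),(np.array([.40,-.28,.25]),Rt(10,40,-1),5)])
E
```

```text
t2.25 q [-0.426  0.623 -0.191  1.621  0.345  1.157  0.672] p [0.516 0.177 0.3  ] F [ 0.387 -0.541 -0.626] open 0.998 ff 0.0
 -> seg dist mm/row 50 deg/row 7.2
call
[[1, -46, 19], [-0.06, -0.11, 0.03]]
[[1, -93, 37], [-0.11, -0.22, 0.05]]
[[2, -139, 56], [-0.17, -0.33, 0.08]]
[[2, -186, 74], [-0.23, -0.43, 0.1]]
[[3, -232, 93], [-0.28, -0.54, 0.13]]
 -> seg dist mm/row 45 deg/row 5.6
call
[[10, -44, 1], [-0.05, -0.07, -0.05]]
[[21, -88, 2], [-0.09, -0.14, -0.11]]
[[31, -132, 3], [-0.14, -0.21, -0.16]]
[[41, -177, 4], [-0.18, -0.28, -0.22]]
[[52, -221, 5], [-0.23, -0.35, -0.27]]
```

Emit:
step_arm(motion=[{"dp": [0,-46,19],"twist": [-0.06,-0.11,0.03],"hand": 1},{"dp": [0,-93,37],"twist": [-0.11,-0.22,0.05],"hand": 1},{"dp": [2,-139,56],"twist": [-0.17,-0.33,0.08],"hand": 1},{"dp": [2,-186,74],"twist": [-0.23,-0.43,0.1],"hand": 1},{"dp": [3,-232,93],"twist": [-0.28,-0.54,0.13],"hand": 1}])

```text
clock: 2.88
tool_pos: [0.4707, -0.0447, 0.2724]
eef_rot: [0.089, 0.977, -0.06, 0.186]
contact_force: [-0.7, 0.5, -1.1]
opening: 0.999
finger_force: 0.0
```

Emit:
step_arm(motion=[{"dp": [10,-44,1],"twist": [-0.05,-0.07,-0.05],"hand": 1},{"dp": [20,-88,2],"twist": [-0.09,-0.14,-0.11],"hand": 1},{"dp": [31,-132,3],"twist": [-0.14,-0.21,-0.16],"hand": 1},{"dp": [41,-177,4],"twist": [-0.18,-0.28,-0.22],"hand": 1},{"dp": [52,-221,5],"twist": [-0.23,-0.35,-0.27],"hand": 1}])

```text
clock: 3.5
tool_pos: [0.4291, -0.1637, 0.2551]
eef_rot: [-0.005, 0.968, -0.035, 0.25]
contact_force: [0.4, -0.3, -1.0]
opening: 1.0
finger_force: 0.0
```

```bash
sed -i "s/^if __name__.*/if 0:/" fit.py; cat > test.py <<'E'
from kin import *
x=fit();p,Q=now();q=r.get_state()['q']
c=np.array([.506,-.330,.052])
tc=np.array([.4445,.2975,0]);mk=np.array([.541,-.022,.102])
for sg in (-1,):
  for a in (-30,-10,0,10,20,30):
    for pit in (15,25):
      T=Rt(a,pit,sg);z=T.apply([0,0,1]);o=[]
      qq,e,g=ik(c-.12*z,T,q,x);o.append((e,g));q1=qq
      qq,e,g=ik(c,T,qq,x);o.append((e,g))
      print('pick',sg,a,pit,np.round(o,1).tolist(),qq.round(2))
  for a in (40,20,0,-20,-40):
    qq,e,g=ik(mk,Rt(a,25,sg),q,x);print('place',sg,a,round(e,1),round(g,1),qq.round(2))
for sg in (1,):
  for a in (-20,0,20,40,60):
    qq,e,g=ik(tc+[0,0,.09],Rt(a,25,sg),[-.5,.6,0,1.6,0,.5,-1.5],x);print('pour',sg,a,round(e,1),round(g,1),qq.round(2))
E
python3 fit.py; python3 test.py
```

```text
fit [ 0.0165  0.7235  0.1574  0.3381 -0.0896 -0.0918 -0.0695] res mm 14.849506757214748 deg [0.16, 0.0, 0.0, 0.0]
t3.50 q [ 0.723  0.473 -0.589  2.468  2.461  0.318 -0.598] p [ 0.429 -0.164  0.255] F [ 0.438 -0.311 -1.044] open 1.000 ff 0.0
pick -1 -30 15 [[161.9, 33.5], [129.7, 28.4]] [ 0.73  0.8  -0.23  2.55  3.14  1.01 -1.4 ]
pick -1 -30 25 [[128.4, 26.1], [104.4, 22.7]] [ 0.67  0.8  -0.14  2.55  3.14  0.94 -1.46]
pick -1 -10 15 [[125.6, 25.5], [102.3, 22.3]] [ 1.19  1.09 -1.05  2.55  3.14  0.94 -0.64]
pick -1 -10 25 [[101.9, 20.4], [85.0, 18.4]] [ 1.07  0.97 -0.82  2.55  3.14  0.89 -0.84]
pick -1 0 15 [[96.9, 19.4], [81.4, 17.6]] [ 1.23  1.19 -1.19  2.55  3.14  0.88 -0.46]
pick -1 0 25 [[78.2, 15.5], [68.0, 14.6]] [ 1.15  1.06 -0.98  2.55  3.14  0.85 -0.64]
pick -1 10 15 [[65.4, 12.9], [58.8, 12.5]] [ 1.24  1.25 -1.27  2.55  3.14  0.82 -0.34]
pick -1 10 25 [[50.8, 10.0], [48.4, 10.2]] [ 1.18  1.13 -1.09  2.55  3.14  0.8  -0.49]
pick -1 20 15 [[32.2, 6.3], [35.2, 7.4]] [ 1.24  1.3  -1.32  2.55  3.14  0.77 -0.26]
pick -1 20 25 [[21.1, 4.1], [27.2, 5.7]] [ 1.2   1.18 -1.16  2.55  3.14  0.75 -0.37]
pick -1 30 15 [[0.0, 0.0], [10.9, 2.2]] [ 1.24  1.33 -1.35  2.55  3.14  0.7  -0.19]
pick -1 30 25 [[0.0, 0.0], [4.9, 1.0]] [ 1.2   1.22 -1.2   2.55  3.14  0.69 -0.27]
place -1 40 63.9 12.9 [ 0.69  0.99 -1.11  2.55  3.14  0.67 -0.59]
place -1 20 96.8 20.1 [ 0.56  0.81 -0.81  2.55  3.14  0.75 -0.95]
place -1 0 112.5 23.7 [ 0.12  0.65 -0.11  2.55  3.14  0.78 -1.5 ]
place -1 -20 102.4 21.4 [-0.42  0.77  0.69  2.55  3.14  0.76 -2.08]
place -1 -40 72.5 14.8 [-0.59  0.96  1.06  2.55  3.14  0.69 -2.47]
pour 1 -20 100.4 26.9 [-1.34  1.14  1.21  2.29 -0.99  0.05 -1.78]
pour 1 0 135.7 37.5 [-1.33  0.98  1.06  2.25 -0.99  0.05 -1.51]
pour 1 20 160.7 45.2 [-1.14  0.73  0.68  2.22 -0.99  0.05 -1.06]
pour 1 40 165.4 46.7 [-0.49  0.59 -0.22  2.21 -0.99  0.05 -0.45]
pour 1 60 146.9 40.9 [-0.02  0.77 -0.91  2.24 -0.99  0.05  0.07]
```

```bash
python3 - <<'E'
s=open('kin.py').read();i=s.index('def fk');j=s.index('def ik')
s=s[:i]+'''def basis(q):
    A1=ez(-q[0]);A2=A1*ey(q[1]);A3=A2*ez(-q[2]);A4=A3*ey(q[3]);A5=A4*ez(-q[4]);A6=A5*ey(q[5])
    X,Z=[1,0,0],[0,0,1]
    return np.stack([np.array(Z),A1.apply(X),A2.apply(X),A2.apply(Z),A3.apply(X),A4.apply(X),A4.apply(Z),A5.apply(X),A6.apply(X),A6.apply(Z)],1),A6*ez(-q[6]+np.pi/2)
def fk(q,x):
    B,A=basis(q);return B@x,A
X0=np.array([.3,0,0,.33,0,0,.33,0,0,.27])
def fit(lam=.03,x0=X0):
    D=json.load(open('d.json'));B=np.vstack([basis(d['q'])[0] for d in D]);P=np.concatenate([d['p'] for d in D])
    x=x0+np.linalg.lstsq(np.vstack([B,lam*np.eye(10)]),np.r_[P-B@x0,np.zeros(10)],rcond=None)[0]
    print(lam,'fit',x.round(3),'res mm',(1e3*np.abs(B@x-P).reshape(-1,3).max(1)).round(1));return x
'''+s[j:]
open('kin.py','w').write(s)
E
python3 - <<'E'
from kin import *
for l in (.1,.03,.01,.003): fit(l)
E
```

```text
0.1 fit [ 0.313  0.06   0.089  0.509 -0.096 -0.044  0.2   -0.014 -0.062  0.361] res mm [14.6  9.6 14.5 10.5]
0.03 fit [ 0.209 -0.098  0.201  0.625 -0.108 -0.089  0.152 -0.026 -0.073  0.363] res mm [ 8.8  8.  13.8  6.6]
0.01 fit [ 0.17  -0.213  0.274  0.699 -0.134 -0.118  0.176 -0.009 -0.079  0.35 ] res mm [ 8.7 11.  11.7  5.3]
0.003 fit [ 0.165 -0.237  0.289  0.714 -0.14  -0.124  0.183 -0.004 -0.08   0.347] res mm [ 8.6 11.6 11.2  5.1]
```

```bash
sed -i "s/A6.apply(Z)\],1)/A6.apply(Z)]+[a.apply([0,1,0]) for a in (A1,A3,A5)],1)/; s/^X0=.*/X0=np.array([.3,0,0,.33,0,0,.33,0,0,.27,0,0,0])/; s/np.eye(10)/np.eye(13)/; s/np.zeros(10)/np.zeros(13)/" kin.py; python3 - <<'E'
from kin import *
for l in (.1,.03,.01,.003): fit(l)
E
```

```text
0.1 fit [ 0.38   0.055  0.01   0.474  0.007 -0.009  0.303 -0.008 -0.01   0.296
 -0.039 -0.001 -0.004] res mm [4.  2.  3.6 1.2]
0.03 fit [ 0.368  0.035  0.001  0.515  0.013 -0.006  0.321 -0.011  0.002  0.311
 -0.058  0.013 -0.   ] res mm [0.8 0.9 0.4 0.1]
0.01 fit [ 0.353  0.024 -0.013  0.532  0.026 -0.009  0.326 -0.01   0.005  0.31
 -0.065  0.015  0.003] res mm [0.2 0.2 0.  0. ]
0.003 fit [ 0.349  0.023 -0.02   0.536  0.032 -0.009  0.326 -0.01   0.006  0.309
 -0.065  0.013  0.004] res mm [0. 0. 0. 0.]
```

```bash
sed -i "s/^X0=.*/X0=np.array([.36,.0,0,.5,0,0,.32,0,0,.31,-.06,.0,0])/" kin.py; python3 test.py; python3 - <<'E'
from kin import *
x=fit();tc=np.array([.4445,.2975,.09]);c=np.array([.506,-.33,.052])
rng=np.random.default_rng(0)
def best(p,T):
    b=None
    for i in range(12):
        o=ik(p,T,LO+(HI-LO)*rng.random(7),x)
        if b is None or o[1]+3*o[2]<b[1]+3*b[2]: b=o
        if b[1]<1: break
    return b
for nm,p,sgs,aa in (('pick',c,(1,-1),(-30,0,30)),('pour',tc,(1,-1),(0,40)),('place',[.541,-.022,.102],(1,-1),(-20,20))):
  for sg in sgs:
    for a in aa:
      for pit in (25,45):
        b=best(np.array(p),Rt(a,pit,sg));print(nm,sg,a,pit,round(b[1],1),round(b[2],1),b[0].round(2))
E
```

```text
0.03 fit [ 0.358  0.017  0.003  0.534  0.012 -0.009  0.329 -0.008  0.003  0.31
 -0.057  0.011  0.001] res mm [0.4 0.4 0.1 0. ]
t3.50 q [ 0.723  0.473 -0.589  2.468  2.461  0.318 -0.598] p [ 0.429 -0.164  0.255] F [ 0.438 -0.311 -1.044] open 1.000 ff 0.0
pick -1 -30 15 [[33.7, 3.3], [0.0, 0.0]] [ 1.19  1.96 -1.06  2.34  3.49  1.77 -0.12]
pick -1 -30 25 [[57.5, 2.6], [0.0, 0.0]] [ 1.23  2.06 -1.39  2.36  3.2   1.73  0.17]
pick -1 -10 15 [[0.0, 0.0], [0.0, 0.0]] [ 1.37  1.74 -0.86  2.25  3.63  1.18 -0.34]
pick -1 -10 25 [[0.4, 0.1], [0.0, 0.0]] [ 1.43  1.79 -1.13  2.27  3.2   1.08  0.03]
pick -1 0 15 [[0.0, 0.0], [0.0, 0.0]] [ 1.49  1.72 -0.92  2.15  3.72  0.8  -0.36]
pick -1 0 25 [[0.0, 0.0], [0.0, 0.0]] [ 1.39  1.56 -0.86  2.19  3.51  0.82 -0.39]
pick -1 10 15 [[0.0, 0.0], [0.0, 0.0]] [ 1.63  1.86 -1.17  2.    3.42  0.3   0.08]
pick -1 10 25 [[0.0, 0.0], [0.0, 0.0]] [ 1.52  1.63 -1.03  2.06  3.39  0.42 -0.11]
pick -1 20 15 [[15.2, 5.4], [2.5, 0.9]] [ 1.62  1.8  -1.17  1.89  4.13  0.05 -0.64]
pick -1 20 25 [[6.9, 2.4], [0.0, 0.0]] [ 1.51  1.56 -0.98  1.94  4.08  0.17 -0.77]
pick -1 30 
[... 2061 characters left out ...]
1.16  2.36  2.04  1.95 -1.24]
pour -1 40 25 17.0 0.7 [ 0.07  2.07 -1.42  2.55  3.18  1.86  0.24]
pour -1 40 45 0.1 0.0 [-0.04  1.64 -1.36  2.52  2.53  1.74 -0.27]
place 1 -20 25 12.3 1.5 [-0.08  1.45 -0.55  2.55  2.35  2.08  1.49]
place 1 -20 45 0.0 0.0 [ 0.24  1.32 -0.97  2.48  2.27  1.71  2.01]
place 1 20 25 0.6 0.1 [ 0.64  1.48 -0.67  2.55  3.45  1.49  2.59]
place 1 20 45 0.1 0.0 [ 0.23  1.04 -0.16  2.54  3.41  1.14  1.92]
place -1 -20 25 12.3 1.5 [-0.08  1.45 -0.55  2.55  2.35  2.08 -1.65]
place -1 -20 45 0.1 0.0 [-0.14  1.06 -0.25  2.55  2.53  1.29 -1.67]
place -1 20 25 0.6 0.1 [ 0.64  1.48 -0.67  2.55  3.45  1.49 -0.55]
place -1 20 45 0.0 0.0 [ 0.74  1.41 -1.15  2.44  2.65  1.15 -0.15]
```

```bash
cat > nx.py <<'E'
from kin import *
def plan(tg):
    x=fit();p,Q=now();q=r.get_state()['q']
    for t,T,n in tg:
        q,e,g=ik(np.array(t),T,q,x);print('ik',e.round(1),g.round(1),q.round(2))
    rows(p,Q,[(np.array(t),T,n) for t,T,n in tg])
E
python3 - <<'E'
from nx import *
T=Rt(12,25,-1);c=np.array([.506,-.33,.052])
plan([([.40,-.32,.22],Rt(12,35,-1),5),(c-.11*T.apply([0,0,1]),T,4)])
E
```

```text
0.03 fit [ 0.358  0.017  0.003  0.534  0.012 -0.009  0.329 -0.008  0.003  0.31
 -0.057  0.011  0.001] res mm [0.4 0.4 0.1 0. ]
t3.50 q [ 0.723  0.473 -0.589  2.468  2.461  0.318 -0.598] p [ 0.429 -0.164  0.255] F [ 0.438 -0.311 -1.044] open 1.000 ff 0.0
ik 0.0 0.0 [ 1.66  1.11 -1.1   2.28  3.12  0.22 -0.22]
ik 0.0 0.0 [ 1.74  1.55 -1.06  2.14  3.36  0.22 -0.05]
 -> seg dist mm/row 33 deg/row 5.9
call
[[9, -31, 5], [-0.04, -0.09, -0.02]]
[[19, -61, 11], [-0.08, -0.18, -0.05]]
[[28, -92, 16], [-0.12, -0.28, -0.07]]
[[37, -123, 21], [-0.16, -0.37, -0.09]]
[[47, -154, 27], [-0.2, -0.46, -0.11]]
 -> seg dist mm/row 31 deg/row 2.5
call
[[25, -8, 18], [0.0, -0.04, 0.0]]
[[49, -16, 36], [0.0, -0.09, 0.0]]
[[74, -24, 53], [0.0, -0.13, 0.0]]
[[98, -32, 71], [0.0, -0.17, 0.0]]
```

Emit:
step_arm(motion=[{"dp": [9,-31,5],"twist": [-0.04,-0.09,-0.02],"hand": 1},{"dp": [19,-61,11],"twist": [-0.08,-0.18,-0.05],"hand": 1},{"dp": [28,-92,16],"twist": [-0.12,-0.28,-0.07],"hand": 1},{"dp": [37,-123,21],"twist": [-0.16,-0.37,-0.09],"hand": 1},{"dp": [47,-154,27],"twist": [-0.2,-0.46,-0.11],"hand": 1}])

```text
clock: 4.12
tool_pos: [0.3984, -0.3219, 0.2194]
eef_rot: [-0.089, 0.882, 0.048, 0.46]
contact_force: [1.3, -0.4, -0.1]
opening: 1.004
finger_force: 0.0
```

```bash
python3 fit.py; cat > a.py <<'E'
from nx import *
T=Rt(12,25,-1);c=np.array([.506,-.33,.052])
plan([([.40,-.34,.15],Rt(12,30,-1),5),(c-.11*T.apply([0,0,1]),T,5)])
E
python3 a.py
```

```text
0.03 fit [ 0.345 -0.001 -0.005  0.559  0.016 -0.004  0.335 -0.004  0.     0.305
 -0.028 -0.023  0.003] res mm [0.2 0.4 0.2 0.1 0.1]
t4.12 q [ 1.676  1.035 -1.088  2.32   3.321  0.22  -0.472] p [ 0.398 -0.322  0.219] F [ 1.343 -0.379 -0.101] open 1.004 ff 0.0
ik 0.0 0.0 [ 1.7   1.26 -1.04  2.27  3.44  0.27 -0.37]
ik 0.0 0.0 [ 1.74  1.45 -1.04  2.2   3.55  0.25 -0.31]
 -> seg dist mm/row 14 deg/row 1.0
call
[[12, -4, 8], [0.0, -0.02, 0.0]]
[[23, -7, 15], [0.0, -0.03, 0.0]]
[[35, -11, 23], [0.0, -0.05, 0.0]]
[[46, -15, 30], [0.0, -0.07, 0.0]]
[[58, -18, 38], [0.0, -0.09, -0.01]]
 -> seg dist mm/row 11 deg/row 1.0
call
[[8, -2, 6], [0.0, -0.02, 0.0]]
[[17, -5, 12], [0.0, -0.03, 0.0]]
[[25, -7, 19], [0.0, -0.05, 0.0]]
[[33, -10, 25], [0.0, -0.07, 0.0]]
[[42, -12, 31], [0.0, -0.09, 0.0]]
```

Emit:
step_arm(motion=[{"dp": [23,-7,15],"twist": [0,-0.03,0],"hand": 1},{"dp": [46,-15,30],"twist": [0,-0.07,0],"hand": 1},{"dp": [69,-21,45],"twist": [0,-0.12,0],"hand": 1},{"dp": [95,-29,62],"twist": [0,-0.17,0],"hand": 1},{"dp": [95,-29,62],"twist": [0,-0.17,0],"hand": 1}])

```text
clock: 4.75
tool_pos: [0.4001, -0.3494, 0.1025]
eef_rot: [-0.081, 0.842, 0.057, 0.531]
contact_force: [0.0, 0.3, 0.9]
opening: 0.998
finger_force: 0.0
```

```bash
cat > b.py <<'E'
from nx import *
p=cam('wrist');save(p,'w1.png')
for d in r.search_frame('wrist','cup'): X=w(p,d['at']);print(round(d['score'],2),X.round(4),px(p,X).round())
C=cloud(p);hsv=cv2.cvtColor(p['pixels'],cv2.COLOR_RGB2HSV);H,S,V=[hsv[...,i].astype(int) for i in range(3)]
m=(p['depth']>0)&(H>100)&(H<130)&(S>120)&(np.hypot(C[...,0]-.506,C[...,1]+.33)<.05)&(C[...,2]>.015)
P=C[m];zt=np.percentile(P[:,2],99);print(len(P),zt)
def circ(Q,r=.03):
    f=lambda c:np.hypot(Q[:,0]-c[0],Q[:,1]-c[1])-r
    z=least_squares(f,[.506,-.33],loss='soft_l1',f_scale=.001);return z.x,np.abs(f(z.x)).mean()
print('rim',cv2.minEnclosingCircle(P[P[:,2]>zt-.005][:,:2].astype(np.float32)))
print('outer',circ(P[(P[:,2]<.07)&((P[:,:2]-[.506,-.33])@[.978,.208]<0)]))
T=Rt(12,25,-1);c=np.array([.506,-.33,.052])
plan([(c,T,4)])
E
python3 fit.py;python3 b.py
```

```text
0.78 [ 0.4539 -0.2406  0.0323] [375. 165.]
0.7 [ 0.483  -0.3319  0.0396] [257. 178.]
0.64 [ 0.543  -0.2442  0.0437] [324. 193.]
4947 0.07934632674012461
rim ((0.5040746927261353, -0.33096814155578613), 0.029731009155511856)
outer (array([ 0.50647209, -0.33078811]), np.float64(0.00043284415205626254))
0.03 fit [ 0.347  0.001 -0.005  0.559  0.012 -0.001  0.337 -0.004  0.     0.305
 -0.023 -0.026  0.002] res mm [0.2 0.2 0.2 0.1 0.2 0.3]
t4.85 q [ 1.756  1.429 -1.042  2.222  3.539  0.256 -0.309] p [ 0.401 -0.349  0.107] F [0.64  0.328 0.547] open 1.002 ff 0.0
ik 0.0 0.0 [ 1.52  1.53 -1.    2.09  3.51  0.38 -0.29]
 -> seg dist mm/row 30 deg/row 0.1
call
[[1, -1, 30], [0.0, 0.0, 0.0]]
[[2, -2, 60], [0.0, 0.0, 0.0]]
[[3, -2, 90], [0.0, 0.0, 0.0]]
[[4, -3, 120], [0.0, -0.01, -0.01]]
```

View pics/w1.png

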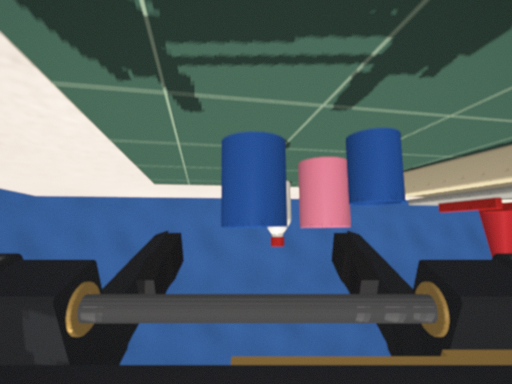

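The wrist view is upside down. It shows the large blue cup centred between the fingers at (255,180), the pink cup at (325,192) and the small blue cup at (375,165), so the path is clear. Reaching in now.

Emit:
step_arm(motion=[{"dp": [1,-1,30],"twist": [0,0,0],"hand": 1},{"dp": [2,-2,60],"twist": [0,0,0],"hand": 1},{"dp": [3,-2,90],"twist": [0,0,0],"hand": 1},{"dp": [4,-3,117],"twist": [0,0,0],"hand": 1},{"dp": [4,-3,117],"twist": [0,0,0],"hand": 1}])

```text
clock: 5.48
tool_pos: [0.5054, -0.3296, 0.055]
eef_rot: [-0.087, 0.84, 0.055, 0.532]
contact_force: [0.5, -0.2, 0.0]
opening: 1.003
finger_force: 0.0
```

```bash
python3 fit.py; python3 - <<'E'
from nx import *
p,Q=now();print(Q.as_matrix()); T=Rt(12,25,-1);c=np.array([.506,-.331,.052]);print('err tool mm',1e3*Q.inv().apply(c-p),(Q.inv()*T).as_rotvec())
E
```

```text
t5.47 q [ 1.519  1.516 -0.996  2.103  3.502  0.39  -0.297] p [ 0.505 -0.33   0.055] F [ 0.47  -0.179  0.046] open 1.003 ff 0.0
[[-0.418 -0.206  0.885]
 [-0.088  0.979  0.186]
 [-0.904 -0.    -0.427]]
err tool mm [ 2.586 -1.469  1.537] [-0.002 -0.005 -0.001]
```

Emit:
step_arm(motion=[{"dp": [0,0,0],"twist": [0,0,0],"hand": -1},{"dp": [0,0,0],"twist": [0,0,0],"hand": -1},{"dp": [0,0,0],"twist": [0,0,0],"hand": -1},{"dp": [0,0,0],"twist": [0,0,0],"hand": -1}], force=20)

```text
clock: 5.98
tool_pos: [0.5031, -0.331, 0.0527]
eef_rot: [-0.085, 0.841, 0.055, 0.532]
contact_force: [-2.0, -1.6, 3.3]
opening: 0.662
finger_force: 19.9
```

```bash
python3 - <<'E'
from nx import *
T=Rt(12,25,-1);p,Q=now()
plan([(p+[0,0,.15],T,5)])
E
```

```text
t5.97 q [ 1.524  1.52  -0.994  2.103  3.503  0.39  -0.296] p [ 0.503 -0.331  0.053] F [-2.01  -1.642  3.308] open 0.662 ff 19.9
0.03 fit [ 0.347  0.001 -0.003  0.561  0.007 -0.001  0.34  -0.002 -0.     0.306
 -0.022 -0.026  0.001] res mm [0.1 0.2 0.2 0.1 0.2 0.1 0.2]
t5.97 q [ 1.524  1.52  -0.994  2.103  3.503  0.39  -0.296] p [ 0.503 -0.331  0.053] F [-2.01  -1.642  3.308] open 0.662 ff 19.9
ik 0.0 0.0 [ 1.55  1.24 -1.13  2.18  3.36  0.31 -0.43]
 -> seg dist mm/row 30 deg/row 0.1
call
[[-27, 0, -13], [0.0, 0.0, 0.0]]
[[-54, 0, -26], [0.0, 0.0, 0.0]]
[[-81, 0, -39], [0.0, 0.0, 0.0]]
[[-108, 0, -51], [0.0, 0.0, 0.0]]
[[-136, 0, -64], [0.0, -0.01, -0.01]]
```

Emit:
step_arm(motion=[{"dp": [-15,0,-7],"twist": [0,0,0],"hand": -1},{"dp": [-40,0,-19],"twist": [0,0,0],"hand": -1},{"dp": [-70,0,-33],"twist": [0,0,0],"hand": -1},{"dp": [-105,0,-50],"twist": [0,0,0],"hand": -1},{"dp": [-136,0,-64],"twist": [0,0,0],"hand": -1}])

```text
clock: 6.6
tool_pos: [0.5037, -0.3299, 0.2044]
eef_rot: [-0.085, 0.841, 0.056, 0.531]
contact_force: [0.3, -0.6, -1.8]
opening: 0.656
finger_force: 20.0
```

```bash
python3 fit.py; cat > c.py <<'E'
from nx import *
import io,contextlib
x=fit();q0=r.get_state()['q'];p,Q=now()
def test(name,W):
    q=q0.copy();cp,cR=p,Q;mx=0;log=[]
    for t,T,n in W:
        dv=(cR.inv()*T).as_rotvec();t=np.array(t)
        for i in range(1,n+1):
            qn,e,g=ik(cp+(t-cp)*i/n,cR*R.from_rotvec(dv*i/n),q,x);log.append((round(e,0),round(g,0),np.abs(qn-q).max().round(2)));q=qn
        cp,cR=t,T;print(name,q.round(2))
    print([l for l in log if l[0]>2 or l[1]>2 or l[2]>.27])
for a1,a2,a3 in ((0,0,0),(10,20,20),(0,-20,-20),(20,30,10)):
    test((a1,a2,a3),[([.52,-.10,.32],Rt(a1,45,-1),6),([.50,.15,.32],Rt(a2,57,-1,-90),11),([.49,.30,.26],Rt(a3,57,1),10),([.49,.30,.11],Rt(a3,57,1),4),([.475,.30,.09],Rt(a3,30,1),5)])
E
python3 c.py
```

```text
0.03 fit [ 0.347  0.001 -0.002  0.562  0.005 -0.001  0.341 -0.001 -0.     0.305
 -0.021 -0.027  0.001] res mm [0.2 0.2 0.1 0.1 0.1 0.1 0.2 0.2]
t6.60 q [ 1.545  1.225 -1.129  2.184  3.351  0.316 -0.431] p [ 0.504 -0.33   0.204] F [ 0.27  -0.572 -1.769] open 0.656 ff 20.0
(0, 0, 0) [ 0.82  0.53 -0.98  2.42  2.42  0.57 -0.68]
(0, 0, 0) [-0.28  0.37 -0.36  2.27  1.52  0.44  1.15]
(0, 0, 0) [-0.6   0.57 -0.38  2.15  1.51  0.63  2.47]
(0, 0, 0) [-0.57  0.9  -0.46  2.23  2.    0.85  1.94]
(0, 0, 0) [-0.83  1.23 -0.4   2.41  2.12  1.61  1.38]
[]
(10, 20, 20) [ 0.93  0.54 -0.98  2.38  2.65  0.39 -0.66]
(10, 20, 20) [-0.39  0.34 -0.01  2.3   2.75  0.08  0.36]
(10, 20, 20) [-1.01  0.56  0.41  2.25  3.24  0.18  1.1 ]
(10, 20, 20) [-0.95  0.92  0.34  2.34  3.18  0.62  1.07]
(10, 20, 20) [-0.35  1.47 -0.95  2.55  2.56  2.08  2.11]
[(np.float64(1.0), np.float64(0.0), np.float64(0.78)), (np.float64(4.0), np.float64(0.0), np.float64(0.51))]
(0, -20, -20) [ 0.82  0.53 -0.98  2.42  2.42  0.57 -0.68]
(0, -20, -20) [-0.21  0.45 -0.64  2.17  1.28  0.81  0.99]
(0, -20, -20) [-0.45  0.69 -0.75  2.    1.31  1.07  2.34]
(0, -20, -20) [-0.51  0.96 -0.67  2.09  1.63  1.07  1.97]
(0, -20, -20) [-0.83  1.19 -0.5   2.17  1.74  1.53  1.49]
[]
(20, 30, 10) [ 1.03  0.58 -1.01  2.31  2.86  0.21 -0.65]
(20, 30, 10) [-0.12  0.35 -0.27  2.28  3.22  0.05  0.1 ]
(20, 30, 10) [-1.19  0.62  0.62  2.23  3.49  0.12  0.64]
(20, 30, 10) [-1.15  0.99  0.59  2.32  3.36  0.55  0.62]
(20, 30, 10) [-1.36  1.45  0.64  2.55  2.79  1.28  0.5 ]
[]
```

```bash
python3 - <<'E'
from h import *
p,Q=now()
rows(p,Q,[(np.array([.52,-.10,.32]),Rt(0,45,-1),5),(np.array([.50,.15,.32]),Rt(-20,57,-1,-90),10),(np.array([.49,.30,.26]),Rt(-20,57,1),10)])
E
```

```text
t6.60 q [ 1.545  1.225 -1.129  2.184  3.351  0.316 -0.431] p [ 0.504 -0.33   0.204] F [ 0.27  -0.572 -1.769] open 0.656 ff 20.0
 -> seg dist mm/row 52 deg/row 4.6
call
[[-26, 44, 2], [0.03, 0.07, 0.02]]
[[-52, 89, 3], [0.07, 0.14, 0.05]]
[[-78, 133, 5], [0.1, 0.2, 0.07]]
[[-104, 178, 6], [0.14, 0.27, 0.09]]
[[-131, 222, 8], [0.17, 0.34, 0.12]]
 -> seg dist mm/row 25 deg/row 7.6
call
[[1, 25, -1], [0.0, 0.03, -0.13]]
[[3, 50, -3], [0.0, 0.06, -0.26]]
[[4, 75, -4], [0.0, 0.1, -0.39]]
[[6, 100, -6], [0.0, 0.13, -0.51]]
[[7, 125, -7], [0.0, 0.16, -0.64]]
call
[[-14, 21, -3], [0.0, 0.03, -0.13]]
[[-27, 42, -5], [0.0, 0.06, -0.26]]
[[-41, 63, -8], [0.0, 0.1, -0.39]]
[[-54, 84, -10], [0.0, 0.13, -0.51]]
[[-68, 105, -13], [0.0, 0.16, -0.64]]
 -> seg dist mm/row 16 deg/row 9.0
call
[[-14, 8, 2], [0.0, 0.0, -0.16]]
[[-28, 17, 3], [0.0, 0.0, -0.31]]
[[-41, 25, 5], [0.0, 0.0, -0.47]]
[[-55, 33, 7], [0.0, 0.0, -0.63]]
[[-69, 42, 9], [0.0, 0.0, -0.79]]
call
[[-16, -4, 2], [0.0, 0.0, -0.16]]
[[-31, -8, 3], [0.0, 0.0, -0.31]]
[[-47, -11, 5], [0.0, 0.0, -0.47]]
[[-63, -15, 7], [0.0, 0.0, -0.63]]
[[-78, -19, 9], [0.0, 0.0, -0.79]]
```

Emit:
step_arm(motion=[{"dp": [-26,44,2],"twist": [0.03,0.07,0.02],"hand": -1},{"dp": [-52,89,3],"twist": [0.07,0.14,0.05],"hand": -1},{"dp": [-78,133,5],"twist": [0.1,0.2,0.07],"hand": -1},{"dp": [-104,178,6],"twist": [0.14,0.27,0.09],"hand": -1},{"dp": [-131,222,8],"twist": [0.17,0.34,0.12],"hand": -1}])

```text
clock: 7.22
tool_pos: [0.5196, -0.098, 0.319]
eef_rot: [0.002, 0.924, 0.002, 0.382]
contact_force: [1.3, -0.9, -2.5]
opening: 0.666
finger_force: 20.0
```

Emit:
step_arm(motion=[{"dp": [0,25,0],"twist": [0,0.03,-0.13],"hand": -1},{"dp": [3,50,-3],"twist": [0,0.06,-0.26],"hand": -1},{"dp": [4,75,-4],"twist": [0,0.1,-0.39],"hand": -1},{"dp": [6,100,-6],"twist": [0,0.13,-0.51],"hand": -1},{"dp": [7,125,-7],"twist": [0,0.16,-0.64],"hand": -1}])

```text
clock: 7.85
tool_pos: [0.51, 0.0256, 0.319]
eef_rot: [-0.291, 0.904, -0.119, 0.289]
contact_force: [0.2, 1.0, -2.1]
opening: 0.662
finger_force: 20.0
```

```bash
python3 - <<'E'
from h import *
p,Q=now();print((Q.inv()*Rt(-10,51,-1,-45)).as_rotvec())
rows(p,Q,[(np.array([.50,.15,.32]),Rt(-20,57,-1,-90),5),(np.array([.49,.30,.26]),Rt(-20,57,1),10)])
E
```

```text
t7.85 q [ 0.102  0.365 -0.498  2.364  1.945  0.433  0.028] p [0.51  0.026 0.319] F [ 0.171  1.002 -2.112] open 0.662 ff 20.0
[ 0.072  0.007 -0.009]
 -> seg dist mm/row 25 deg/row 7.6
call
[[-14, 21, -3], [0.0, 0.03, -0.13]]
[[-27, 42, -5], [0.0, 0.07, -0.26]]
[[-41, 62, -8], [0.01, 0.1, -0.39]]
[[-54, 83, -10], [0.01, 0.13, -0.52]]
[[-68, 104, -13], [0.01, 0.17, -0.65]]
 -> seg dist mm/row 16 deg/row 9.0
call
[[-14, 8, 2], [0.0, 0.0, -0.16]]
[[-28, 17, 3], [0.0, 0.0, -0.31]]
[[-41, 25, 5], [0.0, 0.0, -0.47]]
[[-55, 33, 7], [0.0, 0.0, -0.63]]
[[-69, 42, 9], [0.0, 0.0, -0.79]]
call
[[-16, -4, 2], [0.0, 0.0, -0.16]]
[[-31, -8, 3], [0.0, 0.0, -0.31]]
[[-47, -11, 5], [0.0, 0.0, -0.47]]
[[-63, -15, 7], [0.0, 0.0, -0.63]]
[[-78, -19, 9], [0.0, 0.0, -0.79]]
```

Tracking is exact, so I'll continue the roll.

Emit:
step_arm(motion=[{"dp": [-14,21,-3],"twist": [0,0.03,-0.13],"hand": -1},{"dp": [-27,42,-5],"twist": [0,0.07,-0.26],"hand": -1},{"dp": [-41,62,-8],"twist": [0,0.1,-0.39],"hand": -1},{"dp": [-54,83,-10],"twist": [0,0.13,-0.52],"hand": -1},{"dp": [-68,104,-13],"twist": [0,0.17,-0.65],"hand": -1}])

```text
clock: 8.48
tool_pos: [0.5003, 0.1497, 0.3205]
eef_rot: [-0.553, 0.785, -0.229, 0.159]
contact_force: [1.1, 0.3, -1.4]
opening: 0.662
finger_force: 20.0
```

Emit:
step_arm(motion=[{"dp": [-14,8,2],"twist": [0,0,-0.16],"hand": -1},{"dp": [-28,17,3],"twist": [0,0,-0.31],"hand": -1},{"dp": [-41,25,5],"twist": [0,0,-0.47],"hand": -1},{"dp": [-55,33,7],"twist": [0,0,-0.63],"hand": -1},{"dp": [-69,42,9],"twist": [0,0,-0.79],"hand": -1}])

```text
clock: 9.1
tool_pos: [0.4954, 0.2247, 0.2902]
eef_rot: [0.813, -0.511, 0.273, -0.059]
contact_force: [-0.3, -0.1, -1.7]
opening: 0.663
finger_force: 20.0
```

Emit:
step_arm(motion=[{"dp": [-16,-4,2],"twist": [0,0,-0.16],"hand": -1},{"dp": [-31,-8,3],"twist": [0,0,-0.31],"hand": -1},{"dp": [-47,-11,5],"twist": [0,0,-0.47],"hand": -1},{"dp": [-63,-15,7],"twist": [0,0,-0.63],"hand": -1},{"dp": [-78,-19,9],"twist": [0,0,-0.77],"hand": -1}])

```text
clock: 9.72
tool_pos: [0.49, 0.2994, 0.2601]
eef_rot: [0.945, -0.169, 0.275, 0.047]
contact_force: [-0.8, -0.5, -1.3]
opening: 0.662
finger_force: 20.0
```

```bash
python3 fit.py; python3 - <<'E'
from nx import *
p=cam('scene');save(p,'s2.png');a=p['pixels'];b=cam('top')['pixels'];c=np.hstack([a[60:360,230:500],b[100:400,20:300]])
cv2.imwrite('pics/b2.png',cv2.cvtColor(c,cv2.COLOR_RGB2BGR))
plan([([.485,.295,.11],Rt(-20,57,1),4),([.48,.295,.09],Rt(-20,30,1),5)])
E
```

```text
Traceback (most recent call last):
ValueError: all the input array dimensions except for the concatenation axis must match exactly, but along dimension 0, the array at index 0 has size 300 and the array at index 1 has size 284
```

```bash
python3 - <<'E'
from nx import *
a=cam('scene')['pixels'];b=cam('top')['pixels'];c=np.hstack([a[60:360,230:500],b[84:384,20:300]])
cv2.imwrite('pics/b2.png',cv2.cvtColor(c,cv2.COLOR_RGB2BGR))
plan([([.485,.295,.11],Rt(-20,57,1),4),([.48,.295,.09],Rt(-20,30,1),5)])
E
```

```text
0.03 fit [ 0.347  0.    -0.001  0.562  0.002 -0.001  0.342 -0.001 -0.001  0.305
 -0.02  -0.027  0.   ] res mm [0.2 0.1 0.2 0.1 0.  0.1 0.1 0.1 0.1]
t9.93 q [-0.556  0.636 -0.554  2.007  1.248  0.934  2.372] p [0.491 0.298 0.26 ] F [ 0.239  0.398 -0.965] open 0.660 ff 20.0
ik 0.0 0.0 [-0.59  0.93 -0.54  2.11  1.64  0.97  1.92]
ik 0.0 0.0 [-0.89  1.16 -0.39  2.18  1.75  1.43  1.46]
 -> seg dist mm/row 38 deg/row 0.2
call
[[-21, 2, 31], [0.0, 0.0, 0.0]]
[[-42, 3, 62], [0.0, 0.0, -0.01]]
[[-63, 5, 93], [0.0, 0.01, -0.01]]
[[-84, 6, 125], [0.0, 0.01, -0.01]]
 -> seg dist mm/row 4 deg/row 5.4
[[-87, 7, 127], [0.0, 0.1, -0.01]]
call
[[-3, 0, 3], [0.0, 0.09, 0.0]]
[[-6, 1, 5], [0.0, 0.19, 0.0]]
[[-10, 1, 8], [0.0, 0.28, 0.0]]
[[-13, 1, 10], [0.0, 0.38, 0.0]]
```

View pics/b2.png

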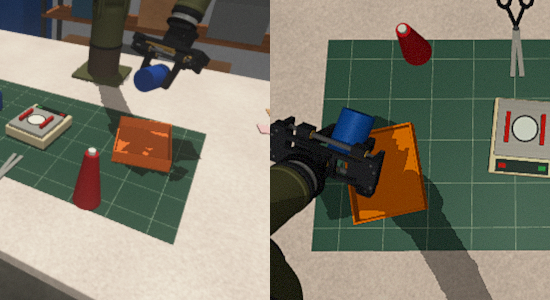

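The picture shows the cup held nearly level above the tray, at about (155,75) in the left half and (355,125) in the right half. No bobbins are visible outside it. Next I'll lower the cup and tip it.

Emit:
step_arm(motion=[{"dp": [-21,2,31],"twist": [0,0,0],"hand": -1},{"dp": [-42,3,62],"twist": [0,0,0],"hand": -1},{"dp": [-63,5,93],"twist": [0,0,0],"hand": -1},{"dp": [-84,6,125],"twist": [0,0,0],"hand": -1},{"dp": [-84,6,125],"twist": [0,0,0],"hand": -1}])

```text
clock: 10.55
tool_pos: [0.4853, 0.2934, 0.1079]
eef_rot: [0.945, -0.172, 0.274, 0.049]
contact_force: [-0.1, -0.4, -1.6]
opening: 0.662
finger_force: 20.0
```

```bash
python3 - <<'E'
from nx import *
plan([([.48,.295,.085],Rt(-20,30,1),5)])
E
```

```text
0.03 fit [ 0.347  0.    -0.001  0.562  0.002 -0.001  0.342 -0.001 -0.001  0.305
 -0.02  -0.027  0.   ] res mm [0.2 0.1 0.2 0.1 0.  0.1 0.1 0.1 0.1]
t10.55 q [-0.622  0.913 -0.468  2.111  1.631  0.897  1.915] p [0.485 0.293 0.108] F [-0.125 -0.41  -1.565] open 0.662 ff 20.0
ik 0.0 0.0 [-0.93  1.16 -0.32  2.18  1.75  1.37  1.44]
 -> seg dist mm/row 5 deg/row 5.5
call
[[-3, 0, 3], [0.0, 0.1, 0.0]]
[[-7, 0, 7], [0.0, 0.19, 0.0]]
[[-10, 0, 10], [0.0, 0.29, -0.01]]
[[-14, 0, 13], [0.01, 0.39, -0.01]]
[[-17, 0, 16], [0.01, 0.48, -0.01]]
```

Emit:
step_arm(motion=[{"dp": [-3,0,3],"twist": [0,0.1,0],"hand": -1},{"dp": [-7,0,7],"twist": [0,0.19,0],"hand": -1},{"dp": [-10,0,10],"twist": [0,0.29,0],"hand": -1},{"dp": [-14,0,13],"twist": [0,0.39,0],"hand": -1},{"dp": [-17,0,16],"twist": [0,0.48,0],"hand": -1}])

```text
clock: 11.18
tool_pos: [0.4813, 0.2984, 0.0891]
eef_rot: [0.851, -0.157, 0.494, 0.085]
contact_force: [0.3, 0.4, -1.3]
opening: 0.658
finger_force: 20.0
```

Emit:
step_arm(motion=[{"dp": [0,0,0],"twist": [0,0,0],"hand": -1},{"dp": [0,0,0],"twist": [0,0,0],"hand": -1},{"dp": [0,0,0],"twist": [0,0,0],"hand": -1},{"dp": [0,0,0],"twist": [0,0,0],"hand": -1},{"dp": [0,0,0],"twist": [0,0,0],"hand": -1}])

```text
clock: 11.8
tool_pos: [0.4813, 0.2971, 0.0873]
eef_rot: [0.852, -0.156, 0.492, 0.086]
contact_force: [0.7, 0.3, -1.2]
opening: 0.659
finger_force: 20.0
```

```bash
python3 fit.py; python3 - <<'E'
from nx import *
for n in ('scene','top'):
    p=cam(n)
    if n=='scene': a=p['pixels']
    else: b=p['pixels']
    for k in '1':
        for d in r.search_frame(n,'bobbin'+k):
            if d['score']>.2:X=w(p,d['at']);print(n,k,round(d['score'],2),X.round(3))
c=np.hstack([a[100:290,300:460],b[194:384,60:250]])
cv2.imwrite('pics/b3.png',cv2.resize(cv2.cvtColor(c,cv2.COLOR_RGB2BGR),None,fx=2.2,fy=2.2))
now()
E
```

```text
scene 1 0.58 [0.435 0.353 0.016]
top 1 0.55 [0.381 0.332 0.012]
t12.00 q [-0.925  1.159 -0.325  2.165  1.746  1.366  1.446] p [0.481 0.297 0.087] F [-0.23   0.813 -1.821] open 0.665 ff 20.0
```

View pics/b3.png

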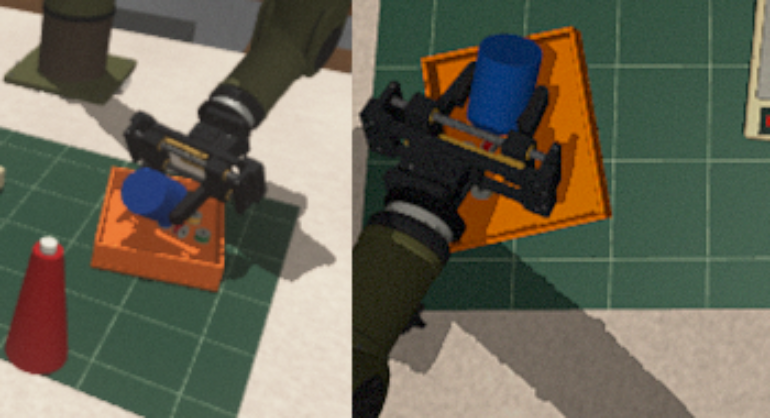

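Bobbins are lying in the tray around (200,225) in the left half. I'll tip the cup a little further to be sure it's empty.

Emit:
step_arm(motion=[{"dp": [0,0,0],"twist": [0,0.08,0],"hand": -1},{"dp": [4,0,-2],"twist": [0,0.16,0],"hand": -1},{"dp": [4,0,-2],"twist": [0,0.24,0],"hand": -1},{"dp": [4,0,-2],"twist": [0,0.24,0],"hand": -1},{"dp": [4,0,-2],"twist": [0,0.24,0],"hand": -1}])

```text
clock: 12.62
tool_pos: [0.4813, 0.297, 0.0916]
eef_rot: [0.787, -0.144, 0.59, 0.105]
contact_force: [0.6, 0.4, -0.1]
opening: 0.661
finger_force: 20.0
```

```bash
python3 fit.py; python3 - <<'E'
from nx import *
p,Q=now()
plan([(p+[0.03,-.02,.20],Rt(-20,35,1),6)])
E
```

```text
t12.62 q [-1.034  1.281 -0.241  2.126  1.687  1.544  1.334] p [0.481 0.297 0.092] F [ 0.616  0.442 -0.109] open 0.661 ff 20.0
0.03 fit [ 0.347  0.    -0.     0.563  0.001 -0.     0.344 -0.     0.     0.304
 -0.019 -0.027 -0.   ] res mm [0.2 0.1 0.1 0.1 0.  0.  0.1 0.1 0.1 0.  0.1]
t12.62 q [-1.034  1.281 -0.241  2.126  1.687  1.544  1.334] p [0.481 0.297 0.092] F [ 0.616  0.442 -0.109] open 0.661 ff 20.0
ik 0.0 0.0 [-0.78  0.67 -0.37  2.15  1.55  1.17  1.99]
 -> seg dist mm/row 34 deg/row 3.1
call
[[34, 1, -4], [0.0, -0.05, 0.0]]
[[67, 2, -8], [0.0, -0.11, 0.0]]
[[101, 4, -11], [0.0, -0.16, 0.0]]
[[135, 5, -15], [0.0, -0.22, -0.01]]
[[168, 6, -19], [0.0, -0.27, -0.01]]
call
[[31, 1, -13], [0.0, -0.05, 0.0]]
```

Emit:
step_arm(motion=[{"dp": [34,1,-4],"twist": [0,-0.05,0],"hand": -1},{"dp": [67,2,-8],"twist": [0,-0.1,0],"hand": -1},{"dp": [101,4,-11],"twist": [0,-0.16,0],"hand": -1},{"dp": [135,5,-15],"twist": [0,-0.22,0],"hand": -1},{"dp": [168,6,-19],"twist": [0,-0.27,0],"hand": -1}])

```text
clock: 13.25
tool_pos: [0.5061, 0.2792, 0.2602]
eef_rot: [0.86, -0.158, 0.479, 0.084]
contact_force: [0.7, -0.1, -2.1]
opening: 0.664
finger_force: 20.0
```

```bash
python3 fit.py; cat > d.py <<'E'
from nx import *
x=fit();q0=r.get_state()['q'];p,Q=now()
src=open('c.py').read();exec(src[src.index('def test'):src.index('for a1')])
for a in (20,30,40):
  for am in (-20,0):
   for k in (50,57):
    T=Rt(a,25,-1);M=np.array([.541,-.022,.105])
    print(a,am,k);test('',[([.50,.12,.30],Rt(am,k,-1,-90),12),([.52,-.0,.30],Rt(10,45,-1),10),(M+[0,0,.1],T,6),(M,T,4),(M-.12*T.apply([0,0,1]),T,4)])
E
python3 d.py; python3 - <<'E'
from h import *
a=cam('scene')['pixels'];b=cam('top')['pixels']
c=np.hstack([a[100:290,300:460],b[194:384,60:250]])
cv2.imwrite('pics/b4.png',cv2.resize(cv2.cvtColor(c,cv2.COLOR_RGB2BGR),None,fx=2.2,fy=2.2))
E
```

```text
0.03 fit [ 0.347  0.    -0.     0.563  0.001 -0.     0.344 -0.     0.     0.304
 -0.019 -0.027 -0.   ] res mm [0.2 0.1 0.1 0.1 0.  0.  0.1 0.1 0.1 0.  0.1 0.1]
t13.25 q [-0.835  0.764 -0.348  2.185  1.607  1.235  1.829] p [0.506 0.279 0.26 ] F [ 0.691 -0.097 -2.085] open 0.664 ff 20.0
20 -20 50
 [-0.36  0.46 -0.43  2.32  1.6   0.79  0.64]
 [ 0.61  0.58 -1.    2.48  2.44  0.69 -0.72]
 [ 0.95  1.44 -1.46  2.55  2.74  1.18 -0.01]
 [ 0.97  1.82 -1.46  2.55  2.87  1.33  0.29]
 [ 1.33  1.68 -1.46  2.55  2.66  0.84  0.41]
[(np.float64(3.0), np.float64(1.0), np.float64(0.43)), (np.float64(9.0), np.float64(2.0), np.float64(0.1)), (np.float64(13.0), np.float64(2.0), np.float64(0.11)), (np.float64(15.0), np.float64(2.0), np.float64(0.12)), (np.float64(14.0), np.float64(2.0), np.float64(0.13)), (np.float64(13.0), np.float64(2.0), np.float64(0.1)), (np.float64(10.0), np.float64(1.0), np.float64(0.1)), (np.float64(6.0), np.float64(1.0), np.float64(0.1)), (np.float64(16.0), np.float64(2.0), np.float64(0.12)), (np.float64(28.0), np.float64(4.0), np.float64(0.12)), (np.float64(37.0), np.float64(6.0),
[... 4572 characters left out ...]

 [-0.32  0.43 -0.39  2.24  1.39  0.65  0.92]
 [ 0.62  0.59 -1.03  2.48  2.41  0.7  -0.69]
 [ 1.04  1.23 -1.13  2.38  3.28  0.52 -0.35]
 [ 1.02  1.44 -1.01  2.33  3.39  0.59 -0.24]
 [ 1.3   1.35 -1.06  2.43  3.45  0.39 -0.27]
[]
40 0 50
 [-0.1   0.45 -0.6   2.42  2.    0.68  0.67]
 [ 0.67  0.63 -1.13  2.48  2.32  0.74 -0.6 ]
 [ 1.06  1.26 -1.18  2.38  3.17  0.51 -0.23]
 [ 1.05  1.48 -1.06  2.33  3.29  0.57 -0.12]
 [ 1.32  1.37 -1.1   2.43  3.33  0.37 -0.14]
[]
40 0 57
 [-0.13  0.41 -0.49  2.32  1.72  0.47  0.99]
 [ 0.69  0.65 -1.17  2.48  2.29  0.77 -0.56]
 [ 1.07  1.27 -1.2   2.38  3.12  0.51 -0.18]
 [ 1.06  1.49 -1.08  2.33  3.25  0.56 -0.07]
 [ 1.32  1.38 -1.12  2.43  3.28  0.37 -0.09]
[]
```

View pics/b4.png

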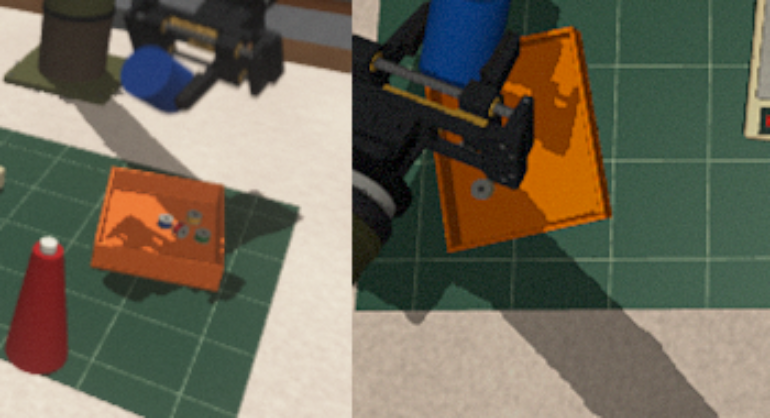

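Four bobbins are in the tray, in the left half: blue (165,220), red (182,230), yellow (195,215) and green (203,237). Now I'll turn the cup upright on the way to the scale.

```bash
python3 - <<'E'
from h import *
p,Q=now();T=Rt(40,25,-1);M=np.array([.541,-.022,.105])
rows(p,Q,[(np.array([.50,.12,.30]),Rt(-20,57,-1,-90),10),(np.array([.52,0,.30]),Rt(10,45,-1),10),(M+[0,0,.1],T,5)])
E
```

```text
t13.35 q [-0.834  0.76  -0.346  2.184  1.608  1.238  1.826] p [0.508 0.279 0.263] F [ 0.819 -1.018 -0.838] open 0.662 ff 20.0
 -> seg dist mm/row 16 deg/row 9.2
call
[[6, 15, 2], [-0.03, -0.03, 0.15]]
[[12, 30, 4], [-0.07, -0.07, 0.3]]
[[18, 45, 7], [-0.1, -0.1, 0.46]]
[[23, 60, 9], [-0.14, -0.14, 0.61]]
[[29, 75, 11], [-0.17, -0.17, 0.76]]
call
[[15, 6, 2], [-0.03, -0.03, 0.15]]
[[30, 13, 4], [-0.07, -0.07, 0.3]]
[[45, 19, 7], [-0.1, -0.1, 0.46]]
[[59, 25, 9], [-0.14, -0.14, 0.61]]
[[74, 32, 11], [-0.17, -0.17, 0.76]]
 -> seg dist mm/row 12 deg/row 7.0
call
[[11, -5, 3], [-0.01, -0.04, 0.11]]
[[21, -10, 7], [-0.02, -0.08, 0.23]]
[[32, -15, 10], [-0.03, -0.12, 0.34]]
[[42, -20, 13], [-0.04, -0.16, 0.46]]
[[53, -25, 16], [-0.05, -0.2, 0.57]]
call
[[7, -10, 1], [-0.01, -0.04, 0.11]]
[[13, -20, 2], [-0.02, -0.08, 0.23]]
[[20, -31, 3], [-0.03, -0.12, 0.34]]
[[26, -41, 5], [-0.04, -0.16, 0.46]]
[[33, -51, 6], [-0.05, -0.2, 0.57]]
 -> seg dist mm/row 20 deg/row 7.2
call
[[11, -5, 16], [-0.09, -0.07, -0.06]]
[[22, -10, 32], [-0.17, -0.14, -0.12]]
[[33, -15, 47], [-0.26, -0.2, -0.18]]
[[44, -20, 63], [-0.34, -0.27, -0.24]]
[[55, -25, 79], [-0.43, -0.34, -0.3]]
```

Emit:
step_arm(motion=[{"dp": [6,15,2],"twist": [-0.03,-0.03,0.15],"hand": -1},{"dp": [12,30,4],"twist": [-0.07,-0.07,0.3],"hand": -1},{"dp": [18,45,7],"twist": [-0.1,-0.1,0.46],"hand": -1},{"dp": [23,60,9],"twist": [-0.14,-0.14,0.61],"hand": -1},{"dp": [29,75,11],"twist": [-0.17,-0.17,0.76],"hand": -1}])

```text
clock: 13.98
tool_pos: [0.5021, 0.2004, 0.2761]
eef_rot: [0.766, -0.512, 0.388, -0.042]
contact_force: [1.1, -0.6, -1.5]
opening: 0.657
finger_force: 20.0
```

Emit:
step_arm(motion=[{"dp": [15,6,2],"twist": [-0.03,-0.03,0.15],"hand": -1},{"dp": [30,13,4],"twist": [-0.07,-0.07,0.3],"hand": -1},{"dp": [45,19,7],"twist": [-0.1,-0.1,0.46],"hand": -1},{"dp": [59,25,9],"twist": [-0.14,-0.14,0.61],"hand": -1},{"dp": [74,32,11],"twist": [-0.17,-0.17,0.76],"hand": -1}])

```text
clock: 14.6
tool_pos: [0.4982, 0.121, 0.2948]
eef_rot: [-0.552, 0.783, -0.237, 0.161]
contact_force: [0.7, 0.2, -1.0]
opening: 0.659
finger_force: 20.0
```

Emit:
step_arm(motion=[{"dp": [11,-5,3],"twist": [-0.01,-0.04,0.11],"hand": -1},{"dp": [21,-10,7],"twist": [-0.02,-0.08,0.23],"hand": -1},{"dp": [32,-15,10],"twist": [-0.03,-0.12,0.34],"hand": -1},{"dp": [42,-20,13],"twist": [-0.04,-0.16,0.46],"hand": -1},{"dp": [53,-25,16],"twist": [-0.05,-0.2,0.57],"hand": -1}])

```text
clock: 15.22
tool_pos: [0.5081, 0.0616, 0.2955]
eef_rot: [-0.335, 0.892, -0.107, 0.284]
contact_force: [0.8, -0.2, -1.1]
opening: 0.665
finger_force: 20.0
```

Emit:
step_arm(motion=[{"dp": [7,-10,1],"twist": [-0.01,-0.04,0.11],"hand": -1},{"dp": [13,-20,2],"twist": [-0.02,-0.08,0.23],"hand": -1},{"dp": [20,-31,3],"twist": [-0.03,-0.12,0.34],"hand": -1},{"dp": [26,-41,5],"twist": [-0.04,-0.16,0.46],"hand": -1},{"dp": [33,-51,6],"twist": [-0.05,-0.2,0.57],"hand": -1}])

```text
clock: 15.85
tool_pos: [0.5189, 0.0014, 0.2958]
eef_rot: [-0.086, 0.92, 0.033, 0.38]
contact_force: [-0.1, 0.4, -1.7]
opening: 0.665
finger_force: 20.0
```

```bash
python3 fit.py; python3 - <<'E'
from nx import *
T=Rt(40,25,-1);M=np.array([.541,-.022,.105])
plan([(M+[0,0,.1],T,6)])
E
```

```text
0.03 fit [ 0.347  0.    -0.     0.563  0.001 -0.     0.344 -0.     0.     0.304
 -0.019 -0.027 -0.   ] res mm [0.2 0.1 0.1 0.1 0.  0.  0.1 0.  0.1 0.  0.  0.  0.1]
t15.85 q [ 0.581  0.581 -0.962  2.488  2.475  0.687 -0.748] p [0.519 0.001 0.296] F [-0.106  0.397 -1.674] open 0.665 ff 20.0
ik 0.0 0.0 [ 1.04  1.23 -1.13  2.38  3.28  0.52 -0.35]
 -> seg dist mm/row 16 deg/row 5.9
call
[[9, -4, 13], [-0.07, -0.06, -0.05]]
[[17, -9, 26], [-0.14, -0.11, -0.1]]
[[26, -13, 38], [-0.21, -0.17, -0.15]]
[[35, -18, 51], [-0.28, -0.23, -0.19]]
[[43, -22, 64], [-0.35, -0.29, -0.24]]
call
[[13, -5, 8], [-0.07, -0.06, -0.05]]
```

Emit:
step_arm(motion=[{"dp": [11,-5,15],"twist": [-0.085,-0.07,-0.06],"hand": -1},{"dp": [21,-11,31],"twist": [-0.17,-0.14,-0.12],"hand": -1},{"dp": [32,-16,46],"twist": [-0.25,-0.2,-0.18],"hand": -1},{"dp": [42,-21,62],"twist": [-0.34,-0.27,-0.24],"hand": -1},{"dp": [52,-26,77],"twist": [-0.42,-0.34,-0.29],"hand": -1}])

```text
clock: 16.48
tool_pos: [0.5412, -0.0212, 0.2038]
eef_rot: [-0.289, 0.794, 0.182, 0.503]
contact_force: [0.3, 1.4, 0.1]
opening: 0.663
finger_force: 20.0
```

```bash
python3 fit.py; cat > e.py <<'E'
from nx import *
x=fit()
p,Q=now();T=Rt(40,25,-1);print('rot err',(Q.inv()*T).as_rotvec())
def cyl(P,u0):
    # fit radius-30 cylinder: centre at TCP height, axis tilt
    z0=p[2]
    def f(v):
        c=v[:2]+np.outer(P[:,2]-z0,v[2:]);d=np.hypot(*(P[:,:2]-c).T);return d-.03
    z=least_squares(f,[u0[0],u0[1],0,0],loss='soft_l1',f_scale=.001);return z.x,np.abs(z.fun).mean()
L=[]
for n in ('scene','top','wrist'):
    s=cam(n);C=cloud(s);hsv=cv2.cvtColor(s['pixels'],cv2.COLOR_RGB2HSV);H,S,V=[hsv[...,i].astype(int) for i in range(3)]
    m=(s['depth']>0)&(H>100)&(H<130)&(S>120)&(np.linalg.norm(C-p,axis=-1)<.07)
    view=(C-s['T'][:3,3]);P=C[m]
    d=view[m][:,:2].mean(0);d/=np.linalg.norm(d)
    out=P[((P[:,:2]-p[:2])@d<0)&(P[:,2]<p[2]+.024)] if n!='wrist' else P[((P[:,:2]-p[:2])@d<0)]
    print(n,len(P),len(out),'z range-TCP mm',1e3*(np.percentile(P[:,2],[1,99])-p[2]))
    if len(out)>50: v,e=cyl(out,p[:2]);print(' centre-TCP mm',1e3*(v[:2]-p[:2]),'tilt deg',np.degrees(v[2:]),'res',1e3*e)
    t=P[P[:,2]>np.percentile(P[:,2],98)-.004];(a,b),rr=cv2.minEnclosingCircle(t[:,:2].astype(np.float32));print(' rim-TCP',1e3*(np.array([a,b])-p[:2]),rr)
E
python3 e.py
```

```text
0.03 fit [ 0.347  0.    -0.     0.563  0.001 -0.     0.344 -0.     0.     0.304
 -0.019 -0.027 -0.   ] res mm [0.2 0.1 0.1 0.1 0.  0.  0.1 0.  0.1 0.  0.  0.  0.1 0. ]
t16.48 q [ 1.018  1.198 -1.073  2.381  3.374  0.54  -0.451] p [ 0.541 -0.021  0.204] F [0.347 1.396 0.05 ] open 0.663 ff 20.0
rot err [-0.001 -0.005  0.002]
scene 572 431 z range-TCP mm [-50.612  27.227]
 centre-TCP mm [1.804 1.757] tilt deg [-0.286  0.029] res 1.1129031587754359
 rim-TCP [3.712 3.149] 0.030673952773213387
top 864 253 z range-TCP mm [-56.68   23.673]
 centre-TCP mm [ 7.278 -4.504] tilt deg [-13.569   4.268] res 3.2537475510401235
 rim-TCP [  0.341 -18.034] 0.04480702430009842
wrist 17817 17769 z range-TCP mm [-54.898  22.81 ]
 centre-TCP mm [ 3.653 -1.232] tilt deg [ 0.274 -0.171] res 0.7869121020576083
 rim-TCP [-19.6   -20.711] 0.03734515979886055
```

```bash
python3 - <<'E'
from nx import *
T=Rt(40,25,-1)
x=fit();print('fk p',fk(r.get_state()['q'],x)[0])
plan([([.5388,-.0236,.110],T,5)])
E
```

```text
0.03 fit [ 0.347  0.    -0.     0.563  0.001 -0.     0.344 -0.     0.     0.304
 -0.019 -0.027 -0.   ] res mm [0.2 0.1 0.1 0.1 0.  0.  0.1 0.  0.1 0.  0.  0.  0.1 0. ]
fk p [ 0.54167841 -0.02227393  0.20312773]
0.03 fit [ 0.347  0.    -0.     0.563  0.001 -0.     0.344 -0.     0.     0.304
 -0.019 -0.027 -0.   ] res mm [0.2 0.1 0.1 0.1 0.  0.  0.1 0.  0.1 0.  0.  0.  0.1 0. ]
t16.62 q [ 1.017  1.197 -1.072  2.382  3.367  0.546 -0.453] p [ 0.542 -0.022  0.203] F [-0.096 -0.172 -0.362] open 0.660 ff 20.0
ik 0.0 0.0 [ 1.    1.41 -0.96  2.34  3.48  0.61 -0.34]
 -> seg dist mm/row 19 deg/row 0.1
call
[[17, 0, 7], [0.0, 0.0, 0.0]]
[[34, 0, 15], [0.0, 0.0, 0.0]]
[[51, 0, 22], [0.0, 0.0, 0.0]]
[[68, 0, 30], [0.0, -0.01, -0.01]]
[[85, 0, 37], [-0.01, -0.01, -0.01]]
```

Emit:
step_arm(motion=[{"dp": [21,0,9],"twist": [0,0,0],"hand": -1},{"dp": [42,0,18],"twist": [0,0,0],"hand": -1},{"dp": [64,0,28],"twist": [0,0,0],"hand": -1},{"dp": [85,0,37],"twist": [0,0,0],"hand": -1},{"dp": [85,0,37],"twist": [0,0,0],"hand": -1}])

```text
clock: 17.25
tool_pos: [0.5395, -0.0218, 0.1133]
eef_rot: [-0.289, 0.794, 0.181, 0.502]
contact_force: [-0.1, -0.3, 0.2]
opening: 0.664
finger_force: 20.0
```

```bash
sed -i "s/^p,Q=now();T=.*/T=Rt(40,25,-1);pp=[];W=[]\nfor i in range(6): r.snapshot('wrist');s=r.get_state();pp.append(s['tool_pos']);W.append(np.r_[s['contact_force'],s['eef_rot']])\nW=np.mean(W,0);Q=R.from_quat(W[3:]);print('rot err',(Q.inv()*T).as_rotvec(),'F',W[:3]);p=np.mean(pp,0);print('p',p.round(4),np.std(pp,0).round(4))/" e.py; cat >> e.py <<'E'
s=cam('scene');a=s['pixels'];b=cam('top')['pixels'];c=np.hstack([a[130:230,210:320],b[170:270,220:330]])
cv2.imwrite('pics/b5.png',cv2.resize(cv2.cvtColor(c,cv2.COLOR_RGB2BGR),None,fx=3.5,fy=3.5,interpolation=cv2.INTER_CUBIC))
E
python3 e.py
```

```text
0.03 fit [ 0.347  0.    -0.     0.563  0.001 -0.     0.344 -0.     0.     0.304
 -0.019 -0.027 -0.   ] res mm [0.2 0.1 0.1 0.1 0.  0.  0.1 0.  0.1 0.  0.  0.  0.1 0. ]
rot err [-0.00290643 -0.00568765  0.00383444] F [ 0.00424552 -0.10422205 -1.19356002]
p [ 0.54   -0.0221  0.1145] [0.0001 0.0003 0.0003]
scene 527 378 z range-TCP mm [-51.48323018  26.8549091 ]
 centre-TCP mm [1.93646181 1.23588034] tilt deg [-0.09415874 -0.23432499] res 1.147826562145664
 rim-TCP [3.50177055 2.63432178] 0.030957482755184174
top 716 175 z range-TCP mm [-52.45943037  28.93920221]
 centre-TCP mm [ 4.39523794 -1.71450639] tilt deg [-18.02641801   2.76489838] res 3.5923800343298242
 rim-TCP [ -3.95453209 -15.60933006] 0.04680391401052475
wrist 17766 17722 z range-TCP mm [-52.67511957  25.13970528]
 centre-TCP mm [2.83041449 1.28640603] tilt deg [-0.22303544  0.17896326] res 0.7719326473921537
 rim-TCP [-13.86296982 -17.91216296] 0.035295747220516205
```

View pics/b5.png

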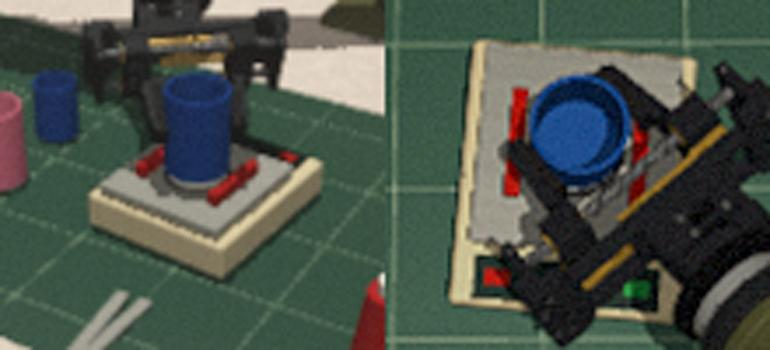

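The empty cup is held upright just above the mark. In the left half it's at (198,130) with the ring just under it, and in the right half at (578,125) between the red stops. Now a slow descent.

Emit:
step_arm(motion=[{"dp": [3,0,1],"twist": [0,0,0],"hand": -1},{"dp": [5,0,2],"twist": [0,0,0],"hand": -1},{"dp": [7,-0.4,2],"twist": [0,0,0],"hand": -1},{"dp": [9,-0.4,2.4],"twist": [0,0,0],"hand": -1},{"dp": [9,-0.4,2.4],"twist": [0,0,0],"hand": -1}])

```text
clock: 18.42
tool_pos: [0.5387, -0.0241, 0.1032]
eef_rot: [-0.289, 0.794, 0.181, 0.503]
contact_force: [-0.1, 0.2, -0.8]
opening: 0.656
finger_force: 20.0
```

Emit:
step_arm(motion=[{"dp": [0.5,0,0.2],"twist": [0,0,0],"hand": -1},{"dp": [1,0,0.4],"twist": [0,0,0],"hand": -1},{"dp": [1,0,0.4],"twist": [0,0,0],"hand": -1}])

```text
clock: 18.8
tool_pos: [0.5389, -0.024, 0.1028]
eef_rot: [-0.289, 0.794, 0.181, 0.503]
contact_force: [-0.1, -1.1, -0.0]
opening: 0.66
finger_force: 19.9
```

```bash
python3 e.py | grep -A1 -E "^p |rot|scene|wrist"
```

```text
rot err [-0.00323062 -0.00556752  0.00207307] F [-0.22770494 -0.53993404  1.65374478]
p [ 0.5389 -0.024   0.1028] [0. 0. 0.]
scene 524 376 z range-TCP mm [-51.39029257  28.14466051]
 centre-TCP mm [1.87087207 1.79919365] tilt deg [0.31917254 0.57797582] res 1.140734014737447
--
wrist 16768 16712 z range-TCP mm [-51.26805653  26.4016706 ]
 centre-TCP mm [2.84695847 1.93360888] tilt deg [-0.07225883  0.21071456] res 0.7814976831963681
```

Contact force is up about 3 N, so the cup is resting on the platform at (0.5412, -0.0221). I'll ease the grip, open, and back straight out.

Emit:
step_arm(motion=[{"dp": [0,0,0],"twist": [0,0,0],"hand": -1},{"dp": [0,0,0],"twist": [0,0,0],"hand": -1}], force=4)

```text
clock: 19.6
tool_pos: [0.5389, -0.0241, 0.1026]
eef_rot: [-0.289, 0.794, 0.181, 0.503]
contact_force: [0.3, -1.2, 3.3]
opening: 0.667
finger_force: 4.0
```

Emit:
step_arm(motion=[{"dp": [0,0,0],"twist": [0,0,0],"hand": 0.5},{"dp": [0,0,0],"twist": [0,0,0],"hand": 0.7},{"dp": [0,0,0],"twist": [0,0,0],"hand": 1},{"dp": [0,0,0],"twist": [0,0,0],"hand": 1},{"dp": [0,0,0],"twist": [0,0,0],"hand": 1}])

```text
clock: 20.23
tool_pos: [0.5387, -0.0241, 0.1023]
eef_rot: [-0.289, 0.794, 0.181, 0.503]
contact_force: [0.1, -0.3, 0.1]
opening: 1.005
finger_force: 0.0
```

Emit:
step_arm(motion=[{"dp": [0,0,-20],"twist": [0,0,0],"hand": 1},{"dp": [0,0,-45],"twist": [0,0,0],"hand": 1},{"dp": [0,0,-75],"twist": [0,0,0],"hand": 1},{"dp": [0,0,-110],"twist": [0,0,0],"hand": 1},{"dp": [0,0,-110],"twist": [0,0,0],"hand": 1}])

```text
clock: 20.85
tool_pos: [0.4612, -0.0892, 0.1499]
eef_rot: [-0.288, 0.795, 0.18, 0.503]
contact_force: [-0.1, 0.2, -0.1]
opening: 1.002
finger_force: 0.0
```

```bash
python3 fit.py; python3 - <<'E'
from nx import *
p,Q=now()
for n in ('scene','wrist'):
    s=cam(n);C=cloud(s);hsv=cv2.cvtColor(s['pixels'],cv2.COLOR_RGB2HSV);H,S,V=[hsv[...,i].astype(int) for i in range(3)]
    m=(s['depth']>0)&(H>100)&(H<130)&(S>120)&(np.hypot(C[...,0]-.541,C[...,1]+.022)<.06)&(C[...,2]>.055);P=C[m]
    d=(P-s['T'][:3,3])[:,:2].mean(0);d/=np.linalg.norm(d);o=P[((P[:,:2]-P[:,:2].mean(0))@d<.005)&(P[:,2]<.12)]
    f=lambda v:np.hypot(*(o[:,:2]-v[:2]-np.outer(o[:,2]-.09,v[2:])).T)-.03
    z=least_squares(f,[.541,-.022,0,0],loss='soft_l1',f_scale=.001);print(n,len(o),z.x.round(4),np.percentile(P[:,2],[1,99]).round(4))
    if n=='scene': a=s['pixels']
b=cam('top')['pixels'];c=np.hstack([a[110:310,160:460],b[134:334,60:390]])
cv2.imwrite('pics/b6.png',cv2.cvtColor(c,cv2.COLOR_RGB2BGR))
E
```

```text
t20.85 q [ 1.258  1.326 -0.999  2.429  3.558  0.441 -0.366] p [ 0.461 -0.089  0.15 ] F [-0.147  0.184 -0.136] open 1.002 ff 0.0
scene 323 [ 0.541 -0.022 -0.007  0.003] [0.057 0.13 ]
wrist 4028 [ 0.542 -0.022  0.     0.001] [0.057 0.13 ]
```

View pics/b6.png

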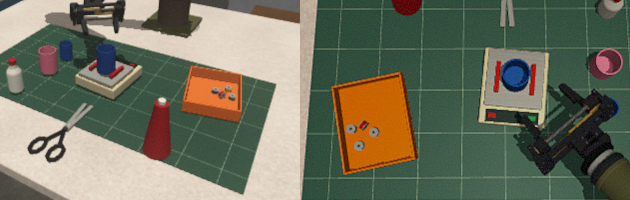

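The cup stands upright and empty between the stops, at (105,60) in the left half and (516,75) in the right half. Four bobbins are in the tray around (360,132), the bystanders haven't moved, and the gripper is clear. Handing the job in.

```bash
python3 -c "
from plant import r
print(r.finish_job())"
```

```text
the job is handed in; nothing more can be done
None
```

The four bobbins are in the orange tray, and the empty cup stands upright on the scale, measured within about 1 mm of the mark's centre. The gripper is clear, and I handed the job in at about 21 s (no verdict came back).

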